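# Load the fusing kiln's setter and close the hood

## Task

Load the small fusing kiln: lift its hood off by the knob and stand it flat on the bare kiln shelf, then lay every glass blank on the bench into the setter nest of its own shape, flat and fully down. When all of them are in, put the hood back square over the setter so that it rests flat on the kiln's base, let go, and leave the other things on the bench where they are.

Things in the scene. Friction and masses are not known exactly. Their poses are not given: they have to be found in the camera images.
- kiln: small fusing kiln, fixed: grey steel base 206 (x) x 262 (y) x 35 mm with a white setter plate 152 x 208 mm on it, whose top is 47 mm over the bench. Five nests in the plate, 8 mm deep, 2 mm larger all round than their blanks: square, hexagon, round on the -x side; bar, trapezoid on the +x side. Origin on the bench under its middle, z up
- kiln_seat (a point): middle of the top of the kiln base, 35 mm over the bench, where the underside centre of the hood belongs; axes as the kiln's
- hood: loose lift-off hood of the kiln, about 0.55 kg: grey steel box open below, 176 (x) x 232 (y) x 55 mm, walls 8, roof 10 mm. Origin at the centre of its underside, z up. Round wooden knob, 30 mm wide, from 55 to 91 mm above the origin. At the start it stands on the kiln's base around the setter with 4 mm play all round, axes along the kiln's (either way round fits)
- kiln_shelf: bare kiln shelf, fixed: a flat sand-coloured slab 240 (x) x 290 (y) x 6 mm lying on the bench, where the hood is stood while the kiln is open. Origin under its middle, on the bench
- blank_square: ruby-red square glass blank 44 x 44 mm, 20 mm thick, about 97 g, lying flat loose on the bench. Its sides face along x and y. Origin at its centre, 10 mm above the bench; z along its thickness. It may be absent. Either flat face may be down
- blank_hexagon: purple regular hexagonal glass blank, 46 mm across flats, 53 mm across corners, 20 mm thick, about 92 g, lying flat loose on the bench. Two of its flats face +x and -x, two corners lie on the y axis. Origin at its centre, 10 mm above the bench; z along its thickness. It may be absent. Either flat face may be down
- blank_round: cream round glass blank 52 mm in diameter, 20 mm thick, about 106 g, lying flat loose on the bench. It fits at any yaw. Origin at its centre, 10 mm above the bench; z along its thickness. It may be absent. Either flat face may be down
- blank_bar: teal rectangular glass blank 30 mm (x) x 60 mm (y), 20 mm thick, about 90 g, lying flat loose on the bench. It fits either way round. Origin at its centre, 10 mm above the bench; z along its thickness. It may be absent. Either flat face may be down
- blank_trapezoid: amber trapezoidal glass blank, 38 mm between its two parallel faces; the 56 mm wide face looks to -x, the 24 mm wide face to +x, 20 mm thick, about 76 g, lying flat loose on the bench. It fits one way round only: its x along the nest's x. Origin at its centre, 10 mm above the bench; z along its thickness. It may be absent. Either flat face may be down
- nest_square (a point): centre of the floor of the square nest in the kiln's setter (39 mm over the bench, 8 mm below the setter's top). Axes as the kiln's; a blank that is home has its axes along these (or turned by its own symmetry) and its centre 10 mm above this point, its upper 12 mm standing proud
- nest_hexagon (a point): centre of the floor of the hexagon nest in the kiln's setter (39 mm over the bench, 8 mm below the setter's top). Axes as the kiln's; a blank that is home has its axes along these (or turned by its own symmetry) and its centre 10 mm above this point, its upper 12 mm standing proud
- nest_round (a point): centre of the floor of the round nest in the kiln's setter (39 mm over the bench, 8 mm below the setter's top). Axes as the kiln's; a blank that is home has its axes along these (or turned by its own symmetry) and its centre 10 mm above this point, its upper 12 mm standing proud
- nest_bar (a point): centre of the floor of the bar nest in the kiln's setter (39 mm over the bench, 8 mm below the setter's top). Axes as the kiln's; a blank that is home has its axes along these (or turned by its own symmetry) and its centre 10 mm above this point, its upper 12 mm standing proud
- nest_trapezoid (a point): centre of the floor of the trapezoid nest in the kiln's setter (39 mm over the bench, 8 mm below the setter's top). Axes as the kiln's; a blank that is home has its axes along these (or turned by its own symmetry) and its centre 10 mm above this point, its upper 12 mm standing proud
- tealight_holder: bystander: mosaic-covered tealight holder, 70 mm in diameter, 42 mm high, 0.4 kg, standing among the blanks. Origin under its middle
- mosaic_jar: bystander: big mosaic jar, 95 mm in diameter, 130 mm high, at the back. Origin under its middle
- grout_tray: bystander: foil tray of grout, 120 x 160 x 35 mm, at the back. Origin under its middle
- chip_bowl: bystander: white bowl of glass chips, 104 mm wide, 45 mm high, at the back. Origin under its middle
- phone: bystander: dark phone 75 x 155 x 9 mm, front right. Origin under its middle
- nippers: bystander: red-handled tile nippers, 160 mm long, lying front left. Origin in the middle of the underside

How it is judged:
On the way, in this order (a step that is already met when the one before it is completed fails the run):
1. the hood stands flat on the kiln shelf and has been let go (horizontal distance between hood and kiln_shelf below 0.05 m and angle between hood's own z axis and vertical below 0.04 rad and linear speed of hood below 0.02 m/s and contact force between the fingers and hood below 0.1 N and z of hood in the frame of kiln_shelf between 0.003 and 0.01 m), for 0.2 s.
2. every blank present lies flat and fully down in the nest of its shape (horizontal distance between blank_square and nest_square below 0.006 m and z of blank_square in the frame of nest_square between 0.006 and 0.013 m and angle between the z axis of blank_square and the z axis of nest_square, either way round below 0.07 rad and linear speed of each of blank_square, blank_hexagon, blank_round, blank_bar, blank_trapezoid below 0.02 m/s and horizontal distance between blank_hexagon and nest_hexagon below 0.006 m and z of blank_hexagon in the frame of nest_hexagon between 0.006 and 0.013 m and angle between the z axis of blank_hexagon and the z axis of nest_hexagon, either way round below 0.07 rad and horizontal distance between blank_round and nest_round below 0.006 m and z of blank_round in the frame of nest_round between 0.006 and 0.013 m and angle between the z axis of blank_round and the z axis of nest_round, either way round below 0.07 rad and horizontal distance between blank_bar and nest_bar below 0.006 m and z of blank_bar in the frame of nest_bar between 0.006 and 0.013 m and angle between the z axis of blank_bar and the z axis of nest_bar, either way round below 0.07 rad and horizontal distance between blank_trapezoid and nest_trapezoid below 0.006 m and z of blank_trapezoid in the frame of nest_trapezoid between 0.006 and 0.013 m and angle between the z axis of blank_trapezoid and the z axis of nest_trapezoid, either way round below 0.07 rad), for 0.2 s.
At the end, for the whole second after the job is handed in: every blank present is in its own nest (centre within 6 mm, within 3 mm of fully down, flat within 4 degrees) and the hood, after standing on the kiln shelf (centre within 50 mm) while loading, is on the base around the setter (within 9 mm, 4 mm of fully down, 2 degrees); all at rest (all of step 2 and horizontal distance between hood and kiln_seat below 0.009 m and angle between hood's own z axis and vertical below 0.04 rad and linear speed of hood below 0.02 m/s and contact force between the fingers and hood below 0.1 N and z of hood in the frame of kiln_seat between -0.003 and 0.004 m); the robot touches nothing.
It fails at once if a bystander is shoved more than 5 cm or knocked over (distance of any of tealight_holder, mosaic_jar, grout_tray, chip_bowl, phone, nippers from where it was at the start of the episode above 0.05 m or angle between any of tealight_holder, mosaic_jar, grout_tray, chip_bowl, phone, nippers's own z axis and vertical above 0.6 rad).
Of blank_square, blank_hexagon, blank_round, blank_bar, blank_trapezoid only 3 to 5 are there at a start; the rules pass over those that are not, and their reading is None.
At some moment in a run one of blank_square, blank_hexagon, blank_round, blank_bar, blank_trapezoid may be knocked a few centimetres aside while the robot is not near it.
Once in a run the grip may slacken for a moment while it holds something.
It also fails if it takes over 210 s, if anything falls off the work surface, if the arm or the gripper's body presses on something with over 40 N, if the wrist force passes 120 N, or if a joint passes its speed limit or range.

## Robot

A 6-joint arm with a two-finger parallel gripper is mounted at the origin on the work surface. World frame = base frame: x ahead of the robot, y to its left, z up, the work surface at z = 0. Lengths are in m, angles in rad, forces in N, time in s.
With the tool pointing down it reaches from about 0.275 to 0.75 m from the base axis. Payload 10.2 kg.
Tool frame: the origin (TCP) lies midway between the tips of the shut fingers; the grasp point (between the pads) lies bot.pinch_z behind it (bot.pinch_z is the distance from the TCP to the grasp point, in m); z points along the fingers, y is the line along which they close (so a half turn about z gives the same grasp; the last joint's range is limited). The gripper opens to 88 mm and grips with 3 to 60 N. Pads are 18 mm wide; open, the fingers measure 123 mm over their backs; the gripper's body (75 mm by 187 mm) begins 45 mm behind the grasp point.
Start: joints at [1.115, 0.313, 1.498, -0, 1.331, -0.223], TCP at [0.121, 0.511, 0.239] pointing down, gripper open.
Joint ranges: [-2.94, 2.94], [-0.97, 2.17], [0.19, 2.56], [-1.23, 4.37], [0.02, 3.11], [-2.88, 2.88]. Speed limits (rad/s): [2.39, 2.39, 3.01, 3.14, 3.14, 3.14].

## Interface

Orientations are given as a rotation vector (axis times angle).
In Python, from workcell import bot gives the robot as it stands.
- The arm moves only by the tool move_arm, never from a script. Its argument "commands" is a list of rows, each an object of numbers: "x", "y", "z": the shift along the tool's x, y, z in units of 750 mm (1.0 is 750 mm); "wx", "wy", "wz": the turn, a rotation vector about the tool's x, y, z in units of 0.1 rad (1.0 is 0.1 rad). In form: [{"x": .., "y": .., "z": .., "wx": .., "wy": .., "wz": ..}, ...]. A call has 1 to 5 rows; each row shifts and turns the commanded pose from where the row before left it, along the tool's axes as they then stand; what a row does not reach is not made up. A row lasts 1/10 s, in which the tool goes at most 50 mm and 8.59 degrees, less where a joint would pass 70% of its speed; a pose out of reach is approached as far as the arm can. A call with a number of a shift or a turn outside -1 to 1 is refused whole. A call with a gripper value outside its range is refused whole. "fingers" is the closure, from -1 (fully open) to 1 (shut), set as the call begins (left out, the last holds). The fingers move at their own pace and stop on an object; "force" is the grip in N (left out, the last holds). Time passes only in rows, so rows that do not move let the fingers close. It gives the time, the measured TCP pose, the force, the opening and the grip force at its end, in the units of the state.
- bot.sense(): the state, without advancing time (a new reading comes with each control period).
- bot.read_camera(name): name is "scene" or "top" or "wrist"; returns a dict with "frame" (420x560x3 uint8, red, green, blue), "depth" (420x560 float32, m along the optical axis (not along the pixel's ray), 0 where there is no reading), "K" (3x3 intrinsics, pixels), "rvec" (rotation vector, rad) and "tvec" (3), from world to camera coordinates, as OpenCV has them; the wrist camera has in their place "mount" (4x4, takes a point from camera to tool coordinates, whose origin is the TCP and whose axes are the flange's). Camera axes: x right, y down, z forward; pixel columns grow to the right and rows downward; lengths in m; the calibration is good to about 2 mm. The wrist camera is an equidistant fisheye: a pixel r from the principal point sees the ray r / f radians off the axis. A picture is of the moment at which its call begins: read the wrist's pose just before it.
- bot.job_done(): hands the job in; it is judged then, once.
Trained networks look in a picture, given as the dict that the camera call returned (one of the last four; its "shot" number tells which), for a name from the list of things; names that differ only in an ending like _2 or _b are one class to them, and where a whole thing is asked for, a point or a joint stands for the part that bears it (a point fixed in the world has none). Each returns a list of dicts, best first, with "score" (0 to 1); they miss things now and then, are a little off and sometimes report something else, mostly with a low value. They report only what shows in the picture. A call takes as long as a camera call.
- bot.look_for(thing, picture): "xy" ([column, row] in pixels, amid what is visible of it).
- bot.place_of(thing, picture): "xy" ([column, row] in pixels: a listed point, or the origin of a listed thing).
The state is a dict: "clock": time; "joints": joint angles; "joint_velocities": joint speeds; "effort": joint torques, N m; "tcp_pos": TCP position; "eef_rot": TCP orientation; "force": force on the tool from outside, world axes, zero at the start; "moment": the same for the moment, N m; "opening": finger opening in m; "grip_force": force on a finger pad.
Only numpy, scipy, OpenCV 4.12 (cv2) and the standard library are available. Lean on these libraries where they do the work, as an engineer would, in place of code of your own. Each camera call takes 0.05 s, during which the arm holds its last target. There are 200 camera calls.

## Working session

There is one attempt and no reset: what is moved stays moved. The work goes in short steps, Python scripts to look and compute and a tool call to move; the robot and the scene stay as the last step left them, time stands still between calls to the robot, and variables do not carry over. Pictures are saved under pics/ and viewed, at most 14 in all, crops included, and the job is handed in when it is done.

Besides the shell and the picture viewer there is one more tool, called as a command line: name --argument value ..., lists and objects as JSON in quotes. move_arm: Moves the arm, as the interface text tells. Shifts and turns lie within -1 to 1; 1 stands for 750 mm of shift or 0.1 rad of turn. Its arguments: {"type":"object","properties":{"commands":{"type":"array"},"fingers":{"type":"number"},"force":{"type":"number"}},"required":["commands"]}

```bash
ls; mkdir -p pics
cat > h.py <<'E'
import numpy as np, cv2
from workcell import bot
from scipy.spatial.transform import Rotation as R
def world(p,uv,depth=None,z=None):
    K=p["K"];Rm=R.from_rotvec(np.ravel(p["rvec"])).as_matrix();t=np.ravel(p["tvec"])
    ray=np.array([(uv[0]-K[0,2])/K[0,0],(uv[1]-K[1,2])/K[1,1],1.])
    c=-Rm.T@t; d=Rm.T@ray
    if z is not None: return c+d*(z-c[2])/d[2]
    if depth is None:
        u,v=int(round(uv[0])),int(round(uv[1])); w=p["depth"][max(v-2,0):v+3,max(u-2,0):u+3]; w=w[w>0]; depth=np.median(w)
    return c+d*depth
def cloud(p):
    K=p["K"];Rm=R.from_rotvec(np.ravel(p["rvec"])).as_matrix();t=np.ravel(p["tvec"])
    h,w=p["depth"].shape;v,u=np.mgrid[:h,:w];D=p["depth"]
    P=np.stack([(u-K[0,2])/K[0,0]*D,(v-K[1,2])/K[1,1]*D,D],-1)
    return (P-t)@Rm
def save(p,n): cv2.imwrite(f"pics/{n}.png",cv2.cvtColor(p["frame"],cv2.COLOR_RGB2BGR))
def st():
    s=bot.sense(); print({k:np.round(s[k],4).tolist() for k in ("clock","joints","tcp_pos","eef_rot","force","opening","grip_force")}); return s
E
python3 - <<'E'
from h import *
st(); print(bot.pinch_z)
names="kiln hood kiln_shelf blank_square blank_hexagon blank_round blank_bar blank_trapezoid tealight_holder nippers phone".split()
for c in("top","scene"):
    p=bot.read_camera(c); save(p,c+"0")
    np.savez(c+"0.npz",**{k:p[k] for k in("frame","depth","K","rvec","tvec")})
    for n in names:
        for d in bot.place_of(n,p)[:2]:
            if d["score"]>.2: print(c,n,np.round(d["xy"],1),round(d["score"],2),np.round(world(p,d["xy"]),3))
E
```

```text
pics
{'clock': 0.0, 'joints': [1.1146, 0.3134, 1.4984, -0.0, 1.331, -0.2234], 'tcp_pos': [0.121, 0.5106, 0.2382], 'eef_rot': [-0.3648, -3.1199, 0.0019], 'force': [-0.0582, -0.8557, 0.3554], 'opening': 0.0883, 'grip_force': 0.0}
0.0187
top kiln [309.3 113.1] 0.43 [ 0.779 -0.111  0.015]
top hood [158.9 197.4] 0.86 [0.551 0.285 0.092]
top kiln_shelf [378.2 200.4] 0.82 [ 0.533 -0.297  0.006]
top blank_square [250.6 163.3] 0.62 [0.642 0.054 0.021]
top blank_hexagon [292.4 163.3] 0.54 [ 0.639 -0.061  0.021]
top blank_round [151.5 280.8] 0.41 [0.325 0.335 0.004]
top blank_bar [293.4 197.2] 0.5 [ 0.546 -0.061  0.021]
top blank_trapezoid [304.1 112.3] 0.23 [ 0.781 -0.097  0.015]
top tealight_holder [247.6 240.1] 0.75 [0.431 0.067 0.01 ]
top nippers [147.8 283.5] 0.74 [0.319 0.343 0.013]
top phone [403.7 276.2] 0.74 [ 0.322 -0.36   0.009]
scene kiln [201.6 282.8] 0.55 [ 0.801 -0.102  0.016]
scene hood [411.5 251.3] 0.74 [0.608 0.298 0.089]
scene hood [324. 208.] 0.33 [0.474 0.072 0.017]
scene kiln_shelf [190.6 193.4] 0.91 [ 0.546 -0.291  0.006]
scene blank_square [291.7 253.4] 0.61 [0.653 0.05  0.02 ]
scene blank_square [252.6 236.7] 0.3 [ 0.64  -0.056  0.02 ]
scene blank_hexagon [250.2 237.9] 0.78 [ 0.646 -0.06   0.02 ]
scene blank_round [323.9 205.2] 0.43 [0.476 0.071 0.028]
scene blank_bar [264.1 211.1] 0.67 [ 0.548 -0.067  0.02 ]
scene tealight_holder [324.8 204.9] 0.77 [0.474 0.073 0.028]
scene nippers [437.6 202.4] 0.54 [0.333 0.345 0.012]
scene phone [204.3 147.7] 0.62 [ 0.341 -0.368  0.01 ]
```

View pics/top0.png

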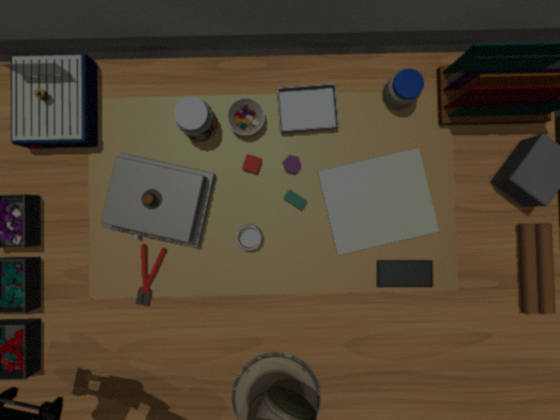

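Run:
```python
from h import *
for c in("top","scene"):
    p=dict(np.load(c+"0.npz")); W=cloud(p); z=W[...,2]; ok=p["depth"]>0
    # slabs
    for nm,lo,hi,bx in (("blanks",.015,.026,(.28,.75,-.16,.16)),("hoodroof",.083,.097,(.35,.75,.1,.45)),("knob",.11,.14,(.35,.75,.1,.45)),("base",.028,.042,(.35,.75,.1,.5)),("shelf",.0035,.009,(.35,.75,-.5,-.1))):
        m=(ok&(z>lo)&(z<hi)&(W[...,0]>bx[0])&(W[...,0]<bx[1])&(W[...,1]>bx[2])&(W[...,1]<bx[3])).astype(np.uint8)
        n,l,s,_=cv2.connectedComponentsWithStats(m)
        for i in range(1,n):
            if s[i,4]<60: continue
            q=W[l==i]; r=cv2.minAreaRect((q[:,:2]*1000).astype(np.float32))
            print(c,nm,s[i,4],"rect",np.round(r[0],1),np.round(r[1],1),round(r[2],1),"mean",np.round(q.mean(0)*1000,1),p["frame"][l==i].mean(0).round())
```

```text
top blanks 142 rect [742.4 -97.1] [ 14.9 124.7] 0.1 mean [743.2 -91.2  16.8] [104. 106. 107.]
top blanks 257 rect [640.8  52.4] [43.9 43.9] 71.6 mean [640.7  52.3  20.5] [99. 38. 34.]
top blanks 245 rect [636.9 -57.7] [44.9 51. ] 44.4 mean [637.2 -57.9  20.5] [68. 44. 67.]
top blanks 236 rect [539.8 -64. ] [59.5 29.9] 56.1 mean [539.8 -64.1  20.7] [43. 71. 60.]
top hoodroof 91 rect [723.5 184.6] [29.2 88.6] 15.1 mean [721.8 179.4  91.3] [44. 41. 36.]
top hoodroof 6036 rect [546.3 305.5] [233.3 176.5] 76.2 mean [546.2 304.5  90.7] [92. 91. 86.]
top knob 373 rect [732.5 194. ] [79.5 33.6] 89.4 mean [734.9 192.9 130.1] [100. 103. 104.]
top knob 121 rect [547.1 304.3] [26.6 27.5] 88.5 mean [546.6 303.1 125. ] [60. 42. 26.]
top base 1208 rect [540.3 306.1] [260.6 218.2] 76.2 mean [541.7 259.7  35.3] [73. 72. 66.]
top shelf 7315 rect [ 529.9 -295.2] [257.  303.2] 11.8 mean [ 529.8 -295.1    6.4] [106. 108.  99.]
top shelf 70 rect [ 361.7 -324.4] [77.6 21.9] 89.1 mean [ 362.6 -320.1    6.5] [49. 45. 37.]
scene blanks 80 rect [461.7  71.9] [29.5 69.3] 25.0 mean [467.8  71.3  21.3] [75. 59. 4
[... 344 characters left out ...]
738.7 -100.4   18.5] [110. 110. 101.]
scene blanks 122 rect [739.2  63.2] [19.7 66. ] 0.5 mean [738.3  62.3  21.8] [137. 129. 115.]
scene hoodroof 6265 rect [549.6 305. ] [231.9 180.7] 76.3 mean [561.1 310.3  89.5] [120. 119. 111.]
scene knob 165 rect [552.2 305.3] [26.  27.7] 20.0 mean [554.6 304.8 122. ] [96. 75. 53.]
scene knob 452 rect [733.3 193.1] [78.  33.2] 90.0 mean [736.4 194.  129.9] [147. 154. 142.]
scene base 1691 rect [550.1 304.9] [261.8 207.8] 76.3 mean [626.2 322.6  34.5] [109. 107.  99.]
scene base 61 rect [729.4 479.1] [40.6  2.1] 0.2 mean [729.6 479.1  34.6] [45. 40. 35.]
scene shelf 5655 rect [ 531.7 -298.6] [247.8 296.5] 11.7 mean [ 542.6 -290.     6.5] [158. 156. 139.]
```

The top view shows the red square at (253,164), the purple hexagon at (292,164) and the teal bar at (295,200). The tealight holder is at (250,238), the hood is on the kiln at (158,200) and the shelf is at (378,200). I'll check the rest of the bench for other blanks, then plan the hood move.

```bash
cat >> h.py <<'E'
def yawy(s=None):
    s=s or bot.sense(); M=R.from_rotvec(s["eef_rot"]).as_matrix(); return M
def plan(pts,yaws=None,step=.035,M=None,p0=None):
    """pts: successive TCP targets; yaws: target world angle(deg) of tool y (mod 180), turned before each leg; prints rows"""
    s=bot.sense(); M=R.from_rotvec(s["eef_rot"]).as_matrix() if M is None else M; p=np.array(s["tcp_pos"]) if p0 is None else np.array(p0)
    yaws=yaws or [None]*len(pts)
    for q,y in zip(pts,yaws):
        q=np.array(q,float)
        if y is not None:
            T=np.array([[0,0,0],[0,0,0],[0,0,-1.]]); a=np.radians(y); yy=np.array([np.cos(a),np.sin(a),0])
            if yy@M[:,1]<0: yy=-yy
            T=np.c_[np.cross(yy,[0,0,-1]),yy,[0,0,-1]]
            w=R.from_matrix(M.T@T).as_rotvec(); n=max(1,int(np.ceil(np.abs(w).max()/.07)))
            print(f"  turn {n} rows:",np.round(w/n/.1,3).tolist()); M=M@R.from_rotvec(w).as_matrix()
        d=M.T@(q-p); n=max(1,int(np.ceil(np.linalg.norm(d)/step)))
        print(f"  to {np.round(q,4).tolist()} {n} rows:",np.round(d/n/.75,4).tolist()); p=q
    return M,p
E
python3 - <<'E'
from h import *
for c in("top","scene"):
    p=dict(np.load(c+"0.npz")); W=cloud(p); z=W[...,2]; 
    m=((p["depth"]>0)&(z>.012)&(z<.027)&(W[...,0]>.2)&(W[...,0]<.8)&(abs(W[...,1])<.55)).astype(np.uint8)
    n,l,s,_=cv2.connectedComponentsWithStats(m)
    for i in range(1,n):
        if s[i,4]>50: print(c,s[i,4],np.round(W[l==i].mean(0),3),p["frame"][l==i].mean(0).round())
print(np.round(yawy(),3))
a=plan([(.35,.42,.24),(.5475,.305,.20),(.5475,.305,.095)],[76.2,None,None])
p=bot.read_camera("wrist"); save(p,"w0"); print(p["mount"].round(4),p["K"])
E
```

```text
top 77 [ 0.756 -0.487  0.019] [30. 20. 11.]
top 1174 [ 0.769 -0.104  0.016] [105. 107. 108.]
top 316 [0.77  0.066 0.021] [69. 57. 52.]
top 116 [0.738 0.489 0.02 ] [ 8.  8. 10.]
top 262 [0.64  0.052 0.02 ] [98. 38. 34.]
top 248 [ 0.637 -0.058  0.02 ] [68. 44. 67.]
top 237 [ 0.54  -0.064  0.021] [43. 71. 60.]
top 535 [0.335 0.345 0.015] [81. 36. 28.]
scene 216 [0.317 0.349 0.014] [125.  64.  50.]
scene 85 [0.419 0.058 0.02 ] [94. 89. 78.]
scene 119 [0.468 0.07  0.02 ] [75. 60. 46.]
scene 224 [ 0.546 -0.062  0.019] [44. 84. 69.]
scene 279 [ 0.643 -0.057  0.02 ] [80. 45. 79.]
scene 320 [0.647 0.053 0.019] [119.  35.  23.]
scene 1723 [ 0.765 -0.109  0.016] [143. 146. 137.]
scene 525 [0.653 0.298 0.02 ] [73. 70. 61.]
scene 69 [ 0.766 -0.026  0.02 ] [76. 73. 65.]
scene 536 [0.764 0.06  0.022] [116. 104.  92.]
scene 64 [0.786 0.23  0.02 ] [94. 77. 51.]
scene 138 [0.756 0.479 0.02 ] [35. 33. 32.]
[[-0.973  0.231  0.   ]
 [ 0.231  0.973  0.   ]
 [ 0.     0.    -1.   ]]
  turn 1 rows: [0.0, -0.0, 0.081]
  to [0.35, 0.42, 0.24] 8 rows: [-0.0407, -0.0056, -0.0002]
  to [0.5475, 0.305, 0.2] 7 rows: [-0.0418, -0.0123, 0.0076]
  to [0.5475, 0.305, 0.095] 4 rows: [0.0, -0.0, 0.035]
[[-3.000e-04 -9.497e-01 -3.131e-01  8.120e-02]
 [ 1.000e+00 -4.000e-04  2.000e-04 -2.000e-04]
 [-3.000e-04 -3.131e-01  9.497e-01 -1.459e-01]
 [ 0.000e+00  0.000e+00  0.000e+00  1.000e+00]] [[325.1922621    0.         273.95006699]
 [  0.         325.1922621  211.66081747]
 [  0.           0.           1.        ]]
```

View pics/w0.png

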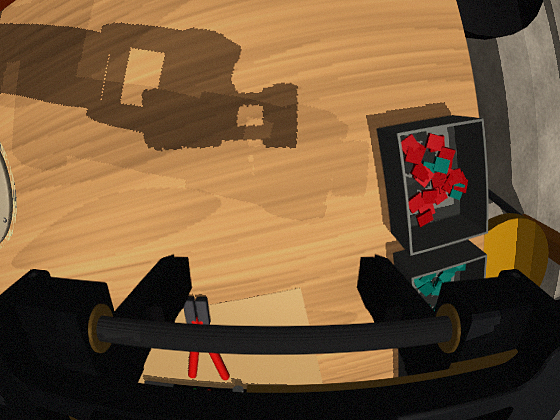

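View pics/scene0.png

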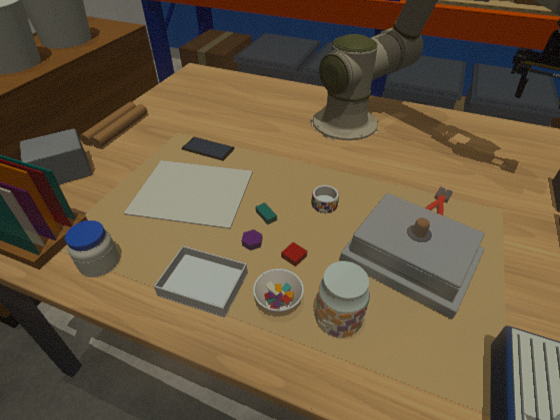

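The wrist view shows the fingers at the bottom and the nippers at (200,340). The scene view confirms just three blanks: square (293,253), hexagon (252,240) and bar (266,213). Next I move above the knob.

move_arm --commands '[{"wz": 0.081},{"x": -0.0407,"y": -0.0056},{"x": -0.0407,"y": -0.0056},{"x": -0.0407,"y": -0.0056},{"x": -0.0407,"y": -0.0056}]' --fingers -1

```text
invalid input at $.commands[0]: expected keys x, y, z, wx, wy, wz
```

move_arm --commands '[{"x": -0.0407,"y": -0.0056},{"x": -0.0407,"y": -0.0056},{"x": -0.0407,"y": -0.0056},{"x": -0.0407,"y": -0.0056},{"x": -0.0418,"y": -0.0123,"z": 0.0076}]'

```text
invalid input at $.commands[0]: expected keys x, y, z, wx, wy, wz
```

move_arm --commands '[{"x": -0.0418,"y": -0.0123,"z": 0.0076},{"x": -0.0418,"y": -0.0123,"z": 0.0076},{"x": -0.0418,"y": -0.0123,"z": 0.0076},{"x": -0.0418,"y": -0.0123,"z": 0.0076},{"x": -0.0418,"y": -0.0123,"z": 0.0076}]'

```text
invalid input at $.commands[0]: expected keys x, y, z, wx, wy, wz
```

move_arm --commands '[{"x": -0.0418,"y": -0.0123,"z": 0.0076},{}]'

```text
invalid input at $.commands[0]: expected keys x, y, z, wx, wy, wz
```

```bash
cat >> h.py <<'E'
def wcloud(p,s):
    """wrist cloud in world: depth along optical axis, equidistant fisheye"""
    K=p["K"];f=K[0,0];h,w=p["depth"].shape;v,u=np.mgrid[:h,:w];D=p["depth"]
    dx=u-K[0,2];dy=v-K[1,2];r=np.hypot(dx,dy)+1e-9;th=r/f;k=np.tan(th)/r
    P=np.stack([dx*k*D,dy*k*D,D,np.ones_like(D)],-1)
    T=np.eye(4);T[:3,:3]=R.from_rotvec(s["eef_rot"]).as_matrix();T[:3,3]=s["tcp_pos"]
    return (P@(T@p["mount"]).T)[...,:3]
def wshot(n=None):
    s=bot.sense();p=bot.read_camera("wrist")
    if n: save(p,n); np.savez(n+".npz",frame=p["frame"],depth=p["depth"],W=wcloud(p,s))
    return p,wcloud(p,s)
def comps(W,p,lo,hi,bx,mn=60,tag=""):
    z=W[...,2];m=((p["depth"]>0)&(z>lo)&(z<hi)&(W[...,0]>bx[0])&(W[...,0]<bx[1])&(W[...,1]>bx[2])&(W[...,1]<bx[3])).astype(np.uint8)
    n,l,s,_=cv2.connectedComponentsWithStats(m)
    for i in range(1,n):
        if s[i,4]<mn: continue
        q=W[l==i]; r=cv2.minAreaRect((q[:,:2]*1000).astype(np.float32))
        print(tag,s[i,4],"rect",np.round(r[0],1),np.round(r[1],1),round(r[2],1),"mean",np.round(q.mean(0)*1000,1),p["frame"][l==i].mean(0).round())
E
python3 - <<'E'
from h import *
st(); p,W=wshot("w1")
comps(W,p,.118,.135,(.48,.62,.22,.38),tag="knob")
comps(W,p,.083,.097,(.35,.75,.1,.45),tag="roof")
E
```

```text
{'clock': 1.25, 'joints': [1.1146, 0.3129, 1.4977, 0.0, 1.331, -0.2234], 'tcp_pos': [0.1211, 0.5108, 0.2387], 'eef_rot': [-0.3649, -3.1203, 0.0], 'force': [1.4075, 0.325, 0.8562], 'opening': 0.0884, 'grip_force': 0.0}
```

View pics/w1.png

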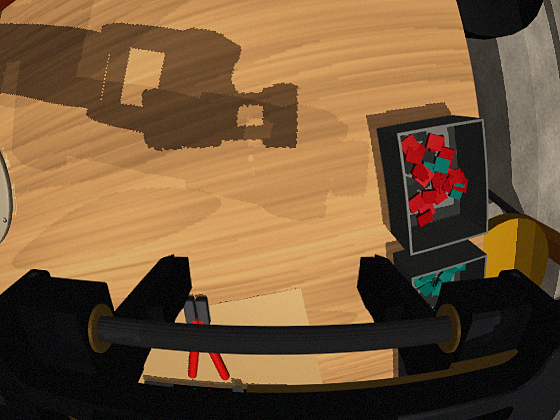

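All six keys are required, so those calls were refused and the picture is unchanged from before. I'll resend with full rows.

move_arm --commands '[{"x": 0,"y": 0,"z": 0,"wx": 0,"wy": 0,"wz": 0.081},{"x": -0.0407,"y": -0.0056,"z": 0,"wx": 0,"wy": 0,"wz": 0},{"x": -0.0407,"y": -0.0056,"z": 0,"wx": 0,"wy": 0,"wz": 0},{"x": -0.0407,"y": -0.0056,"z": 0,"wx": 0,"wy": 0,"wz": 0},{"x": -0.0407,"y": -0.0056,"z": 0,"wx": 0,"wy": 0,"wz": 0}]' --fingers -1

```text
clock: 1.8
tcp_pos: [0.2367, 0.4649, 0.2388]
eef_rot: [0.378, 3.119, 0.0]
force: [-0.6, 1.0, 0.3]
opening: 0.0884
grip_force: 0.0
```

move_arm --commands '[{"x": -0.0407,"y": -0.0056,"z": 0,"wx": 0,"wy": 0,"wz": 0},{"x": -0.0407,"y": -0.0056,"z": 0,"wx": 0,"wy": 0,"wz": 0},{"x": -0.0407,"y": -0.0056,"z": 0,"wx": 0,"wy": 0,"wz": 0},{"x": -0.0407,"y": -0.0056,"z": 0,"wx": 0,"wy": 0,"wz": 0},{"x": -0.0418,"y": -0.0123,"z": 0.0076,"wx": 0,"wy": 0,"wz": 0}]'

```text
clock: 2.3
tcp_pos: [0.3799, 0.4033, 0.2335]
eef_rot: [0.377, 3.118, 0.002]
force: [-0.6, 0.2, 0.4]
opening: 0.0882
grip_force: 0.0
```

move_arm --commands '[{"x": -0.0418,"y": -0.0123,"z": 0.0076,"wx": 0,"wy": 0,"wz": 0},{"x": -0.0418,"y": -0.0123,"z": 0.0076,"wx": 0,"wy": 0,"wz": 0},{"x": -0.0418,"y": -0.0123,"z": 0.0076,"wx": 0,"wy": 0,"wz": 0},{"x": -0.0418,"y": -0.0123,"z": 0.0076,"wx": 0,"wy": 0,"wz": 0},{"x": -0.0418,"y": -0.0123,"z": 0.0076,"wx": 0,"wy": 0,"wz": 0}]'

```text
clock: 2.8
tcp_pos: [0.5208, 0.3205, 0.2043]
eef_rot: [-0.378, -3.119, -0.0]
force: [-0.2, -0.3, -0.1]
opening: 0.0885
grip_force: 0.0
```

move_arm --commands '[{"x": -0.0418,"y": -0.0123,"z": 0.0076,"wx": 0,"wy": 0,"wz": 0},{"x": 0,"y": 0,"z": 0,"wx": 0,"wy": 0,"wz": 0}]'

```text
clock: 3.0
tcp_pos: [0.5502, 0.3025, 0.1973]
eef_rot: [-0.384, -3.117, 0.002]
force: [0.9, 0.3, 0.6]
opening: 0.0879
grip_force: 0.0
```

Run:
```python
from h import *
st(); p,W=wshot("w2")
comps(W,p,.118,.135,(.48,.62,.22,.38),tag="knob")
comps(W,p,.083,.097,(.35,.75,.1,.45),tag="roof")
comps(W,p,.03,.04,(.35,.75,.1,.45),tag="base")
for d in bot.place_of("hood",p)[:1]: print(d)
```

```text
{'clock': 3.0, 'joints': [0.3166, 0.5731, 1.2178, -0.0006, 1.352, -1.0092], 'tcp_pos': [0.5502, 0.3025, 0.1973], 'eef_rot': [-0.3836, -3.1171, 0.0018], 'force': [0.8715, 0.2998, 0.64], 'opening': 0.0879, 'grip_force': 0.0}
knob 1239 rect [547.2 305.6] [28.5 28.3] 75.4 mean [545.8 305.9 125. ] [86. 51. 24.]
roof 47745 rect [547.6 305.7] [231.5 176.1] 76.1 mean [535.6 308.3  90. ] [122. 120. 114.]
roof 795 rect [726.3 196.4] [92.3 36.8] 85.4 mean [719.8 205.4  90.3] [75. 70. 66.]
base 3526 rect [453.3 326.3] [255.4  14.6] 76.2 mean [453.8 326.6  34.6] [80. 78. 75.]
{'xy': [279.3, 189.9], 'score': 0.6}
```

View pics/w2.png

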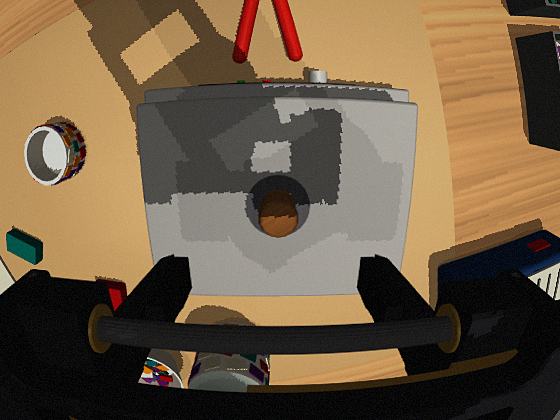

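The wrist view shows the hood roof square below the camera, with the knob at (278,213) and the kiln's control panel on the robot side. Measured knob position is (547.3, 305.6) with its top at 126 mm, and the roof sits at 90 mm.

Run:
```python
from h import *
s=st(); plan([(.5474,.3056,s["tcp_pos"][2]),(.5474,.3056,.096)])
```

```text
{'clock': 3.1, 'joints': [0.3209, 0.5697, 1.2203, 0.0002, 1.3524, -1.008], 'tcp_pos': [0.5479, 0.3047, 0.1985], 'eef_rot': [-0.379, -3.1178, 0.0003], 'force': [0.0068, 0.3231, -0.4923], 'opening': 0.0881, 'grip_force': 0.0}
  to [0.5474, 0.3056, 0.1985] 1 rows: [0.0009, 0.001, 0.0]
  to [0.5474, 0.3056, 0.096] 3 rows: [-0.0, 0.0, 0.0455]
```

move_arm --commands '[{"x": 0.0009,"y": 0.001,"z": 0.03,"wx": 0,"wy": 0,"wz": 0},{"x": 0,"y": 0,"z": 0.03,"wx": 0,"wy": 0,"wz": 0},{"x": 0,"y": 0,"z": 0.03,"wx": 0,"wy": 0,"wz": 0},{"x": 0,"y": 0,"z": 0.03,"wx": 0,"wy": 0,"wz": 0},{"x": 0,"y": 0,"z": 0.0165,"wx": 0,"wy": 0,"wz": 0}]'

```text
clock: 3.6
tcp_pos: [0.546, 0.3066, 0.0952]
eef_rot: [-0.375, -3.117, 0.001]
force: [-0.4, -0.2, -0.5]
opening: 0.0885
grip_force: 0.0
```

move_arm --commands '[{"x": 0,"y": 0,"z": 0,"wx": 0,"wy": 0,"wz": 0},{"x": 0,"y": 0,"z": 0,"wx": 0,"wy": 0,"wz": 0},{"x": 0,"y": 0,"z": 0,"wx": 0,"wy": 0,"wz": 0},{"x": 0,"y": 0,"z": 0,"wx": 0,"wy": 0,"wz": 0},{"x": 0,"y": 0,"z": 0,"wx": 0,"wy": 0,"wz": 0}]' --fingers 1 --force 50

```text
clock: 4.1
tcp_pos: [0.5477, 0.3058, 0.0971]
eef_rot: [0.378, 3.118, 0.001]
force: [-0.3, 0.2, 0.6]
opening: 0.0505
grip_force: 0.0
```

move_arm --commands '[{"x": 0,"y": 0,"z": 0,"wx": 0,"wy": 0,"wz": 0},{"x": 0,"y": 0,"z": 0,"wx": 0,"wy": 0,"wz": 0},{"x": 0,"y": 0,"z": 0,"wx": 0,"wy": 0,"wz": 0},{"x": 0,"y": 0,"z": 0,"wx": 0,"wy": 0,"wz": 0},{"x": 0,"y": 0,"z": 0,"wx": 0,"wy": 0,"wz": 0}]'

```text
clock: 4.6
tcp_pos: [0.5476, 0.3058, 0.0965]
eef_rot: [0.378, 3.119, 0.0]
force: [0.8, 0.8, 0.5]
opening: 0.0285
grip_force: 50.0
```

move_arm --commands '[{"x": 0,"y": 0,"z": -0.0133,"wx": 0,"wy": 0,"wz": 0},{"x": 0,"y": 0,"z": -0.0133,"wx": 0,"wy": 0,"wz": 0},{"x": 0,"y": 0,"z": -0.0133,"wx": 0,"wy": 0,"wz": 0},{"x": 0,"y": 0,"z": -0.0133,"wx": 0,"wy": 0,"wz": 0},{"x": 0,"y": 0,"z": -0.0133,"wx": 0,"wy": 0,"wz": 0}]'

```text
clock: 5.1
tcp_pos: [0.5475, 0.3058, 0.1473]
eef_rot: [0.377, 3.119, 0.0]
force: [-0.0, 0.0, -5.4]
opening: 0.0287
grip_force: 50.0
```

Run:
```python
from h import *
s=st(); M,p=plan([(.5474,.3056,.26),(.531,-.05,.26),(.5305,-.2965,.24),(.5305,-.2965,.09)],[None,None,102,None])
```

```text
{'clock': 5.1, 'joints': [0.3228, 0.613, 1.2863, -0.0, 1.2422, -1.0071], 'tcp_pos': [0.5475, 0.3058, 0.1473], 'eef_rot': [0.3775, 3.1187, 0.0001], 'force': [-0.0482, 0.0282, -5.4352], 'opening': 0.0287, 'grip_force': 49.9999}
  to [0.5474, 0.3056, 0.26] 4 rows: [0.0, -0.0001, -0.0376]
  to [0.531, -0.05, 0.26] 11 rows: [-0.0084, -0.0423, -0.0]
  turn 7 rows: [0.0, 0.0, -0.643]
  to [0.5305, -0.2965, 0.24] 8 rows: [0.0086, -0.0402, 0.0033]
  to [0.5305, -0.2965, 0.09] 5 rows: [0.0, -0.0, 0.04]
```

move_arm --commands '[{"x": -0.0084,"y": -0.0423,"z": 0,"wx": 0,"wy": 0,"wz": 0},{"x": -0.0084,"y": -0.0423,"z": 0,"wx": 0,"wy": 0,"wz": 0},{"x": -0.0084,"y": -0.0423,"z": 0,"wx": 0,"wy": 0,"wz": 0},{"x": -0.0084,"y": -0.0423,"z": 0,"wx": 0,"wy": 0,"wz": 0},{"x": -0.0084,"y": -0.0423,"z": 0,"wx": 0,"wy": 0,"wz": 0}]'

```text
clock: 5.6
tcp_pos: [0.5401, 0.143, 0.147]
eef_rot: [0.377, 3.118, 0.0]
force: [0.9, 0.1, -6.7]
opening: 0.0287
grip_force: 50.0
```

move_arm --commands '[{"x": -0.0084,"y": -0.0423,"z": 0,"wx": 0,"wy": 0,"wz": 0},{"x": -0.0084,"y": -0.0423,"z": 0,"wx": 0,"wy": 0,"wz": 0},{"x": -0.0084,"y": -0.0423,"z": 0,"wx": 0,"wy": 0,"wz": 0},{"x": -0.0084,"y": -0.0423,"z": 0,"wx": 0,"wy": 0,"wz": 0},{"x": -0.0084,"y": -0.0423,"z": 0,"wx": 0,"wy": 0,"wz": 0}]'

```text
clock: 6.1
tcp_pos: [0.5329, -0.0187, 0.1471]
eef_rot: [0.377, 3.118, -0.0]
force: [-1.0, 0.2, -7.2]
opening: 0.0286
grip_force: 50.0
```

move_arm --commands '[{"x": -0.0084,"y": -0.0423,"z": 0,"wx": 0,"wy": 0,"wz": -0.643},{"x": 0,"y": 0,"z": 0,"wx": 0,"wy": 0,"wz": -0.643},{"x": 0,"y": 0,"z": 0,"wx": 0,"wy": 0,"wz": -0.643},{"x": 0,"y": 0,"z": 0,"wx": 0,"wy": 0,"wz": -0.643},{"x": 0,"y": 0,"z": 0,"wx": 0,"wy": 0,"wz": -0.643}]'

```text
clock: 6.6
tcp_pos: [0.5316, -0.0498, 0.147]
eef_rot: [-0.13, 3.138, -0.0]
force: [-0.9, 0.4, -6.4]
opening: 0.0289
grip_force: 50.0
```

move_arm --commands '[{"x": 0,"y": 0,"z": 0,"wx": 0,"wy": 0,"wz": -0.643},{"x": 0,"y": 0,"z": 0,"wx": 0,"wy": 0,"wz": -0.643},{"x": 0.0086,"y": -0.0402,"z": 0,"wx": 0,"wy": 0,"wz": 0},{"x": 0.0086,"y": -0.0402,"z": 0,"wx": 0,"wy": 0,"wz": 0},{"x": 0.0086,"y": -0.0402,"z": 0,"wx": 0,"wy": 0,"wz": 0}]'

```text
clock: 7.1
tcp_pos: [0.5314, -0.1432, 0.1471]
eef_rot: [-0.329, 3.124, -0.001]
force: [0.2, -0.2, -6.3]
opening: 0.0288
grip_force: 50.0
```

move_arm --commands '[{"x": 0.0086,"y": -0.0402,"z": 0,"wx": 0,"wy": 0,"wz": 0},{"x": 0.0086,"y": -0.0402,"z": 0,"wx": 0,"wy": 0,"wz": 0},{"x": 0.0086,"y": -0.0402,"z": 0,"wx": 0,"wy": 0,"wz": 0},{"x": 0.0086,"y": -0.0402,"z": 0,"wx": 0,"wy": 0,"wz": 0},{"x": 0.0086,"y": -0.0402,"z": 0,"wx": 0,"wy": 0,"wz": 0}]'

```text
clock: 7.6
tcp_pos: [0.531, -0.2976, 0.147]
eef_rot: [-0.328, 3.124, -0.0]
force: [0.1, -0.2, -6.7]
opening: 0.0286
grip_force: 50.0
```

Run:
```python
from h import *
p,W=wshot("w3"); s=st()
comps(W,p,.003,.010,(.35,.75,-.5,-.1),tag="shelf",mn=300)
z0=s["tcp_pos"][2]
comps(W,p,z0-.014,z0+.004,(.35,.75,-.5,-.1),tag="roof",mn=500)
plan([(.5305,-.2965,.07)])
```

```text
{'clock': 7.65, 'joints': [-0.7087, 0.5772, 1.3474, -0.0021, 1.214, -2.4851], 'tcp_pos': [0.5306, -0.3023, 0.1469], 'eef_rot': [-0.3234, 3.1243, -0.0056], 'force': [-3.4813, -3.9362, -6.9038], 'opening': 0.0288, 'grip_force': 50.0026}
shelf 1588 rect [ 359.1 -351.7] [132.9  19.6] 89.3 mean [ 362.2 -329.5    8.3] [29. 34. 41.]
shelf 8800 rect [ 426.8 -317.4] [ 26.6 290.3] 11.9 mean [ 427.4 -319.1    5.9] [191. 176. 157.]
roof 72295 rect [ 507.6 -303.3] [127.3 233. ] 11.9 mean [ 489.8 -306.7  140.4] [130. 128. 122.]
roof 2747 rect [ 604.5 -282.4] [25.4 78.2] 12.2 mean [ 604.2 -282.5  140.4] [213. 209. 201.]
  to [0.5305, -0.2965, 0.07] 3 rows: [-0.0005, 0.0027, 0.0342]
```

move_arm --commands '[{"x": 0,"y": 0,"z": 0.02,"wx": 0,"wy": 0,"wz": 0},{"x": 0,"y": 0,"z": 0.027,"wx": 0,"wy": 0,"wz": 0},{"x": 0,"y": 0,"z": 0.027,"wx": 0,"wy": 0,"wz": 0},{"x": 0,"y": 0,"z": 0.02,"wx": 0,"wy": 0,"wz": 0},{"x": 0,"y": 0,"z": 0,"wx": 0,"wy": 0,"wz": 0}]'

```text
clock: 8.15
tcp_pos: [0.5303, -0.2955, 0.0742]
eef_rot: [0.328, -3.122, -0.004]
force: [-0.4, 0.4, -6.0]
opening: 0.0289
grip_force: 50.0
```

move_arm --commands '[{"x": 0,"y": 0,"z": 0.004,"wx": 0,"wy": 0,"wz": 0},{"x": 0,"y": 0,"z": 0.004,"wx": 0,"wy": 0,"wz": 0},{"x": 0,"y": 0,"z": 0.003,"wx": 0,"wy": 0,"wz": 0},{"x": 0,"y": 0,"z": 0,"wx": 0,"wy": 0,"wz": 0},{"x": 0,"y": 0,"z": 0,"wx": 0,"wy": 0,"wz": 0}]'

```text
clock: 8.65
tcp_pos: [0.5312, -0.2964, 0.0679]
eef_rot: [-0.328, 3.124, -0.0]
force: [-0.2, 0.1, -6.7]
opening: 0.0287
grip_force: 50.0
```

move_arm --commands '[{"x": 0,"y": 0,"z": 0.0014,"wx": 0,"wy": 0,"wz": 0},{"x": 0,"y": 0,"z": 0,"wx": 0,"wy": 0,"wz": 0}]'

```text
clock: 8.85
tcp_pos: [0.5313, -0.2965, 0.0675]
eef_rot: [-0.328, 3.124, -0.001]
force: [-2.8, 2.5, 2.8]
opening: 0.0287
grip_force: 50.0
```

move_arm --commands '[{"x": 0,"y": 0,"z": 0.0007,"wx": 0,"wy": 0,"wz": 0},{"x": 0,"y": 0,"z": 0,"wx": 0,"wy": 0,"wz": 0}]'

```text
clock: 9.05
tcp_pos: [0.5314, -0.2965, 0.0675]
eef_rot: [-0.328, 3.124, -0.001]
force: [-5.3, 3.5, 8.5]
opening: 0.0287
grip_force: 50.0
```

Touched down. Releasing and going up.

move_arm --commands '[{"x": 0,"y": 0,"z": -0.0007,"wx": 0,"wy": 0,"wz": 0},{"x": 0,"y": 0,"z": 0,"wx": 0,"wy": 0,"wz": 0},{"x": 0,"y": 0,"z": 0,"wx": 0,"wy": 0,"wz": 0},{"x": 0,"y": 0,"z": 0,"wx": 0,"wy": 0,"wz": 0},{"x": 0,"y": 0,"z": 0,"wx": 0,"wy": 0,"wz": 0}]' --fingers -1

```text
clock: 9.55
tcp_pos: [0.5312, -0.2964, 0.0665]
eef_rot: [-0.328, 3.124, -0.0]
force: [-0.1, -0.9, -0.2]
opening: 0.0666
grip_force: 0.0
```

move_arm --commands '[{"x": 0,"y": 0,"z": 0,"wx": 0,"wy": 0,"wz": 0},{"x": 0,"y": 0,"z": 0,"wx": 0,"wy": 0,"wz": 0},{"x": 0,"y": 0,"z": -0.01,"wx": 0,"wy": 0,"wz": 0},{"x": 0,"y": 0,"z": -0.03,"wx": 0,"wy": 0,"wz": 0},{"x": 0,"y": 0,"z": -0.04,"wx": 0,"wy": 0,"wz": 0}]'

```text
clock: 10.05
tcp_pos: [0.5307, -0.296, 0.1267]
eef_rot: [0.328, -3.123, -0.003]
force: [-0.2, 0.6, 0.3]
opening: 0.0883
grip_force: 0.0
```

move_arm --commands '[{"x": 0,"y": 0,"z": -0.04,"wx": 0,"wy": 0,"wz": 0},{"x": 0,"y": 0,"z": -0.04,"wx": 0,"wy": 0,"wz": 0},{"x": 0,"y": 0,"z": -0.04,"wx": 0,"wy": 0,"wz": 0},{"x": 0,"y": 0,"z": 0,"wx": 0,"wy": 0,"wz": 0},{"x": 0,"y": 0,"z": 0,"wx": 0,"wy": 0,"wz": 0}]'

```text
clock: 10.55
tcp_pos: [0.5312, -0.2963, 0.217]
eef_rot: [-0.328, 3.124, -0.001]
force: [0.9, 0.5, -0.4]
opening: 0.0882
grip_force: 0.0
```

Run:
```python
from h import *
p,W=wshot("w4"); s=st()
comps(W,p,.055,.067,(.35,.75,-.5,-.1),tag="roof",mn=300)
comps(W,p,.090,.11,(.35,.75,-.5,-.1),tag="knob",mn=100)
p=bot.read_camera("top"); save(p,"top1"); W=cloud(p)
comps(W,p,.055,.067,(.35,.75,-.5,-.1),tag="roof",mn=300)
comps(W,p,.015,.026,(.28,.75,-.16,.16),tag="blank")
comps(W,p,.044,.051,(.35,.75,.1,.5),tag="setter")
for n in "square hexagon round bar trapezoid".split():
    for d in bot.place_of("nest_"+n,p)[:2]: print(n,np.round(d["xy"],1),round(d["score"],2),np.round(world(p,d["xy"],z=.039),4))
x0,y0,w=80,140,150; cv2.imwrite("pics/top1c.png",cv2.cvtColor(cv2.resize(p["frame"][140:260,90:230],None,fx=4,fy=4),cv2.COLOR_RGB2BGR))
```

```text
{'clock': 10.6, 'joints': [-0.7013, 0.5141, 1.2631, -0.0, 1.3654, -2.4813], 'tcp_pos': [0.5309, -0.2961, 0.2159], 'eef_rot': [0.328, -3.1237, -0.0012], 'force': [1.0989, 0.9015, -0.2865], 'opening': 0.0882, 'grip_force': 0.0}
roof 37073 rect [ 531.8 -296.8] [176.5 232.4] 12.0 mean [ 523.7 -298.2   61. ] [116. 113. 108.]
knob 866 rect [ 530.7 -297.1] [28.  28.9] 11.6 mean [ 530.  -297.4   96. ] [95. 56. 26.]
roof 2948 rect [ 530.1 -294.8] [175.5 229.8] 12.1 mean [ 543.  -250.2   61.7] [87. 86. 81.]
blank 93 rect [741.7 -69.4] [69.2 14.6] 89.0 mean [742.1 -68.7  17. ] [111. 114. 114.]
blank 258 rect [640.7  52.4] [43.8 44. ] 72.0 mean [640.5  52.3  20.7] [107.  42.  37.]
blank 244 rect [636.9 -57.8] [44.9 50.9] 43.7 mean [637.3 -58.   20.8] [74. 48. 73.]
blank 238 rect [539.9 -63.9] [59.2 30.1] 56.2 mean [539.8 -63.8  20.5] [46. 76. 65.]
setter 2720 rect [546.6 305.6] [209.3 152.1] 76.2 mean [550.3 304.   47.6] [111. 113. 114.]
square [179.1 214.6] 0.69 [0.5056 0.2476 0.039 ]
square [291.2 166. ] 0.31 [ 0.6298 -0.0569  0.039 ]
hexagon [154.4 214.7] 0.95 [0.5068 0.3139 0.039 ]
round [129.3 205.2] 0.73 [0.5339 0.3811 0.039 ]
bar [174.6 189.2] 0.61 [0.5742 0.2586 0.039 ]
trapezoid [146.1 182.1] 0.84 [0.5951 0.3351 0.039 ]
```

View pics/top1c.png

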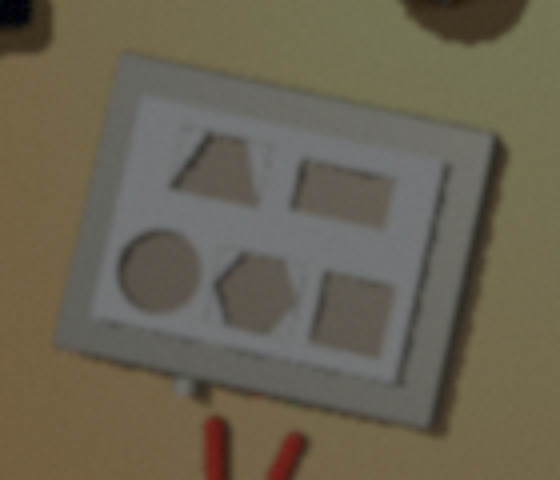

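The crop shows the empty setter. Front row, left to right: round (160,272), hexagon (256,292), square (354,313). Behind them: trapezoid (220,168) and bar (345,193). So kiln +x points away from the robot, at a yaw of about −13.9°. The hood stands flat on the shelf. Next I view the blanks from the wrist.

Run:
```python
from h import *
plan([(.59,-.03,.216),(.59,-.03,.216)],[None,-16],step=.04)
```

```text
to [0.59, -0.03, 0.216] 7 rows: [-0.0215, 0.0473, 0.0]
  turn 16 rows: [0.001, -0.0, -0.676]
  to [0.59, -0.03, 0.216] 1 rows: [0.0, 0.0, 0.0]
```

move_arm --commands '[{"x": -0.0215,"y": 0.0473,"z": 0,"wx": 0,"wy": 0,"wz": 0},{"x": -0.0215,"y": 0.0473,"z": 0,"wx": 0,"wy": 0,"wz": 0},{"x": -0.0215,"y": 0.0473,"z": 0,"wx": 0,"wy": 0,"wz": 0},{"x": -0.0215,"y": 0.0473,"z": 0,"wx": 0,"wy": 0,"wz": 0},{"x": -0.0215,"y": 0.0473,"z": 0,"wx": 0,"wy": 0,"wz": 0}]'

```text
clock: 11.4
tcp_pos: [0.5733, -0.1045, 0.2164]
eef_rot: [0.328, -3.124, -0.0]
force: [-0.5, -0.4, 0.4]
opening: 0.0883
grip_force: 0.0
```

move_arm --commands '[{"x": -0.0215,"y": 0.0473,"z": 0,"wx": 0,"wy": 0,"wz": 0},{"x": -0.0215,"y": 0.0473,"z": 0,"wx": 0,"wy": 0,"wz": 0},{"x": 0,"y": 0,"z": 0,"wx": 0,"wy": 0,"wz": 0.98},{"x": 0,"y": 0,"z": 0,"wx": 0,"wy": 0,"wz": 0.98},{"x": 0,"y": 0,"z": 0,"wx": 0,"wy": 0,"wz": 0.98}]'

```text
clock: 11.9
tcp_pos: [0.59, -0.0295, 0.2162]
eef_rot: [-0.138, -3.138, -0.0]
force: [-0.3, 0.4, -0.8]
opening: 0.0881
grip_force: 0.0
```

move_arm --commands '[{"x": 0,"y": 0,"z": 0,"wx": 0,"wy": 0,"wz": 0.98},{"x": 0,"y": 0,"z": 0,"wx": 0,"wy": 0,"wz": 0.98},{"x": 0,"y": 0,"z": 0,"wx": 0,"wy": 0,"wz": 0.98},{"x": 0,"y": 0,"z": 0,"wx": 0,"wy": 0,"wz": 0.98},{"x": 0,"y": 0,"z": 0,"wx": 0,"wy": 0,"wz": 0.98}]'

```text
clock: 12.4
tcp_pos: [0.5899, -0.03, 0.2162]
eef_rot: [-0.896, -3.01, 0.0]
force: [-0.2, -0.4, -0.2]
opening: 0.0882
grip_force: 0.0
```

move_arm --commands '[{"x": 0,"y": 0,"z": 0,"wx": 0,"wy": 0,"wz": 0.98},{"x": 0,"y": 0,"z": 0,"wx": 0,"wy": 0,"wz": 0.98},{"x": 0,"y": 0,"z": 0,"wx": 0,"wy": 0,"wz": 0.98},{"x": 0,"y": 0,"z": 0,"wx": 0,"wy": 0,"wz": 0.98},{"x": 0,"y": 0,"z": 0,"wx": 0,"wy": 0,"wz": 0.98}]'

```text
clock: 12.9
tcp_pos: [0.5899, -0.0299, 0.2162]
eef_rot: [-1.6, -2.703, 0.0]
force: [-0.4, -0.5, 0.8]
opening: 0.0882
grip_force: 0.0
```

move_arm --commands '[{"x": 0,"y": 0,"z": 0,"wx": 0,"wy": 0,"wz": 0.98},{"x": 0,"y": 0,"z": 0,"wx": 0,"wy": 0,"wz": 0.98},{"x": 0,"y": 0,"z": 0,"wx": 0,"wy": 0,"wz": 0.98},{"x": 0,"y": 0,"z": 0,"wx": 0,"wy": 0,"wz": 0.98},{"x": 0,"y": 0,"z": 0,"wx": 0,"wy": 0,"wz": 0.98}]'

```text
clock: 13.4
tcp_pos: [0.5899, -0.03, 0.2162]
eef_rot: [-2.208, -2.234, 0.0]
force: [-0.3, -0.6, -1.1]
opening: 0.0885
grip_force: 0.0
```

move_arm --commands '[{"x": 0,"y": 0,"z": 0,"wx": 0,"wy": 0,"wz": 0.98},{"x": 0,"y": 0,"z": 0,"wx": 0,"wy": 0,"wz": 0.98},{"x": 0,"y": 0,"z": 0,"wx": 0,"wy": 0,"wz": 0.98},{"x": 0,"y": 0,"z": 0,"wx": 0,"wy": 0,"wz": 0},{"x": 0,"y": 0,"z": 0,"wx": 0,"wy": 0,"wz": 0}]'

```text
clock: 13.9
tcp_pos: [0.59, -0.03, 0.2164]
eef_rot: [-2.505, -1.895, 0.0]
force: [1.7, 1.0, 0.0]
opening: 0.0881
grip_force: 0.0
```

```bash
cat >> h.py <<'E'
SH={"square":np.array([(22,22),(-22,22),(-22,-22),(22,-22)])/1e3,
"hexagon":np.array([(26.56*np.sin(a),26.56*np.cos(a)) for a in np.arange(6)*np.pi/3])/1e3,
"bar":np.array([(15,30),(-15,30),(-15,-30),(15,-30)])/1e3}
SYM={"square":90,"hexagon":60,"bar":180}
def pose(name,q):
    """fit shape outline to xy points (top face): max overlap on raster, by coarse-fine IoU"""
    from scipy.optimize import minimize
    c0=(q.min(0)+q.max(0))/2; S=4000; n=480
    m=np.zeros((n,n),np.uint8); o=c0-n/2/S
    hull=cv2.convexHull(q.astype(np.float32)).reshape(-1,2)
    def ras(poly): 
        b=np.zeros((n,n),np.uint8); cv2.fillPoly(b,[np.round((poly-o)*S*16).astype(np.int32)],1,shift=4); return b
    A=ras(hull)>0
    def cost(x):
        a=x[2];Rz=np.array([[np.cos(a),-np.sin(a)],[np.sin(a),np.cos(a)]])
        B=ras(SH[name]@Rz.T+c0+x[:2]/1e3)>0; return 1-(A&B).sum()/(A|B).sum()
    best=min((minimize(cost,[0,0,a],method="Nelder-Mead",options=dict(initial_simplex=[[0,0,a],[1.5,0,a],[0,1.5,a],[0,0,a+.1]],xatol=1e-3,fatol=1e-5)) for a in np.radians(np.arange(0,SYM[name],10))),key=lambda r:r.fun)
    x=best.x; return c0+x[:2]/1e3, np.degrees(x[2])%SYM[name], best.fun
COL={"square":lambda f:(f[...,0]>1.8*f[...,1])&(f[...,0]>1.8*f[...,2]),"hexagon":lambda f:(f[...,0]>1.25*f[...,1])&(f[...,2]>1.25*f[...,1]),"bar":lambda f:(f[...,1]>1.3*f[...,0])&(f[...,2]>1.1*f[...,0])}
def blanks(p,W,lo=.015,hi=.025,bx=(.4,.72,-.16,.16),names=("square","hexagon","bar"),mn=300):
    f=p["frame"].astype(float); out={}
    for nm in names:
        z=W[...,2]; m=((p["depth"]>0)&COL[nm](f)&(z>lo)&(z<hi)&(W[...,0]>bx[0])&(W[...,0]<bx[1])&(W[...,1]>bx[2])&(W[...,1]<bx[3])).astype(np.uint8)
        n,l,s,_=cv2.connectedComponentsWithStats(m)
        if n<2 or s[1:,4].max()<mn: print(nm,"not seen"); continue
        i=1+s[1:,4].argmax(); q=W[l==i]; c,a,e=pose(nm,q[:,:2]); out[nm]=(c,a); print(nm,s[i,4],"centre",np.round(c,4),"yaw",round(a,1),"misfit",round(e,3),"z",round(float(np.median(q[:,2])),4))
    return out
E
python3 - <<'E'
from h import *
st(); p,W=wshot("w5"); blanks(p,W)
E
```

```text
{'clock': 13.9, 'joints': [-0.2489, 0.4749, 1.3227, -0.0, 1.3442, 0.0265], 'tcp_pos': [0.59, -0.03, 0.2164], 'eef_rot': [-2.5052, -1.8954, 0.0003], 'force': [1.673, 1.0457, 0.0268], 'opening': 0.0881, 'grip_force': 0.0}
square 1726 centre [0.6422 0.0524] yaw 71.5 misfit 0.021 z 0.0199
hexagon 1461 centre [ 0.6391 -0.0578] yaw 45.1 misfit 0.014 z 0.0199
bar 1291 centre [ 0.5415 -0.0637] yaw 146.1 misfit 0.033 z 0.0199
```

View pics/w5.png

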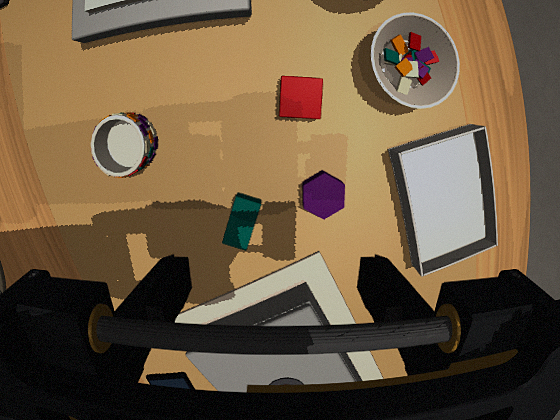

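The wrist view shows the square (301,98), hexagon (323,195) and bar (243,222), all with tops at 20 mm. I'll take the hexagon first, closing along −14.9°.

Run:
```python
from h import *
M,p=plan([(.6391,-.0578,.216),(.6391,-.0578,.0095),(.6391,-.0578,.12),(.548,.19,.16)],[-14.9,None,None,-13.85],step=.04)
```

```text
turn 1 rows: [-0.002, 0.0, -0.156]
  to [0.6391, -0.0578, 0.216] 2 rows: [-0.0095, 0.0364, 0.0003]
  to [0.6391, -0.0578, 0.0095] 6 rows: [-0.0, 0.0, 0.0459]
  to [0.6391, -0.0578, 0.12] 3 rows: [0.0, -0.0, -0.0491]
  turn 1 rows: [0.0, -0.0, -0.183]
  to [0.548, 0.19, 0.16] 7 rows: [0.0417, -0.0281, -0.0076]
```

move_arm --commands '[{"x": 0,"y": 0,"z": 0,"wx": 0,"wy": 0,"wz": -0.156},{"x": -0.0095,"y": 0.0364,"z": 0,"wx": 0,"wy": 0,"wz": 0},{"x": -0.0095,"y": 0.0364,"z": 0,"wx": 0,"wy": 0,"wz": 0},{"x": 0,"y": 0,"z": 0.04,"wx": 0,"wy": 0,"wz": 0},{"x": 0,"y": 0,"z": 0.05,"wx": 0,"wy": 0,"wz": 0}]' --fingers -0.5

```text
clock: 14.45
tcp_pos: [0.6401, -0.0585, 0.1492]
eef_rot: [2.489, 1.912, 0.003]
force: [0.9, 0.1, -1.0]
opening: 0.0662
grip_force: 0.0
```

move_arm --commands '[{"x": 0,"y": 0,"z": 0.05,"wx": 0,"wy": 0,"wz": 0},{"x": 0,"y": 0,"z": 0.05,"wx": 0,"wy": 0,"wz": 0},{"x": 0,"y": 0,"z": 0.05,"wx": 0,"wy": 0,"wz": 0},{"x": 0,"y": 0,"z": 0.02,"wx": 0,"wy": 0,"wz": 0},{"x": 0,"y": 0,"z": 0,"wx": 0,"wy": 0,"wz": 0}]'

```text
clock: 14.95
tcp_pos: [0.6382, -0.0577, 0.0199]
eef_rot: [-2.49, -1.911, 0.003]
force: [0.3, -0.3, -0.0]
opening: 0.0662
grip_force: 0.0
```

move_arm --commands '[{"x": 0,"y": 0,"z": 0.008,"wx": 0,"wy": 0,"wz": 0},{"x": 0,"y": 0,"z": 0.007,"wx": 0,"wy": 0,"wz": 0},{"x": 0,"y": 0,"z": 0,"wx": 0,"wy": 0,"wz": 0},{"x": 0,"y": 0,"z": 0,"wx": 0,"wy": 0,"wz": 0}]'

```text
clock: 15.35
tcp_pos: [0.6394, -0.0579, 0.011]
eef_rot: [2.492, 1.911, 0.001]
force: [-0.2, -0.5, 0.5]
opening: 0.0664
grip_force: 0.0
```

move_arm --commands '[{"x": 0,"y": 0,"z": 0.002,"wx": 0,"wy": 0,"wz": 0},{"x": 0,"y": 0,"z": 0,"wx": 0,"wy": 0,"wz": 0},{"x": 0,"y": 0,"z": 0,"wx": 0,"wy": 0,"wz": 0},{"x": 0,"y": 0,"z": 0,"wx": 0,"wy": 0,"wz": 0},{"x": 0,"y": 0,"z": 0,"wx": 0,"wy": 0,"wz": 0}]' --fingers 1 --force 30

```text
clock: 15.85
tcp_pos: [0.6391, -0.0579, 0.0089]
eef_rot: [2.493, 1.912, 0.0]
force: [-0.1, -0.1, 0.2]
opening: 0.0457
grip_force: 29.9
```

move_arm --commands '[{"x": 0,"y": 0,"z": 0,"wx": 0,"wy": 0,"wz": 0},{"x": 0,"y": 0,"z": 0,"wx": 0,"wy": 0,"wz": 0},{"x": 0,"y": 0,"z": -0.03,"wx": 0,"wy": 0,"wz": 0},{"x": 0,"y": 0,"z": -0.04,"wx": 0,"wy": 0,"wz": 0},{"x": 0,"y": 0,"z": -0.04,"wx": 0,"wy": 0,"wz": 0}]'

```text
clock: 16.35
tcp_pos: [0.6387, -0.0578, 0.0918]
eef_rot: [-2.492, -1.911, 0.001]
force: [0.2, -0.1, -1.2]
opening: 0.0457
grip_force: 29.9
```

move_arm --commands '[{"x": 0,"y": 0,"z": -0.03,"wx": 0,"wy": 0,"wz": -0.183},{"x": 0.0417,"y": -0.0281,"z": -0.0076,"wx": 0,"wy": 0,"wz": 0},{"x": 0.0417,"y": -0.0281,"z": -0.0076,"wx": 0,"wy": 0,"wz": 0},{"x": 0.0417,"y": -0.0281,"z": -0.0076,"wx": 0,"wy": 0,"wz": 0},{"x": 0.0417,"y": -0.0281,"z": -0.0076,"wx": 0,"wy": 0,"wz": 0}]'

```text
clock: 16.85
tcp_pos: [0.5866, 0.0852, 0.1366]
eef_rot: [-2.475, -1.934, 0.0]
force: [0.9, 0.3, -0.7]
opening: 0.0461
grip_force: 29.9
```

move_arm --commands '[{"x": 0.0417,"y": -0.0281,"z": -0.0076,"wx": 0,"wy": 0,"wz": 0},{"x": 0.0417,"y": -0.0281,"z": -0.0076,"wx": 0,"wy": 0,"wz": 0},{"x": 0.0417,"y": -0.0281,"z": -0.0076,"wx": 0,"wy": 0,"wz": 0},{"x": 0,"y": 0,"z": 0,"wx": 0,"wy": 0,"wz": 0},{"x": 0,"y": 0,"z": 0,"wx": 0,"wy": 0,"wz": 0}]'

```text
clock: 17.35
tcp_pos: [0.5486, 0.1905, 0.1536]
eef_rot: [2.474, 1.936, -0.0]
force: [0.1, -0.3, -0.7]
opening: 0.0458
grip_force: 29.9
```

Run:
```python
from h import *
s=st(); p,W=wshot("w6")
comps(W,p,.043,.052,(.35,.75,.1,.45),tag="setter",mn=500)
comps(W,p,.036,.042,(.45,.65,.2,.42),tag="nestfloor",mn=200)
for n in "square hexagon bar".split():
    for d in bot.place_of("nest_"+n,p)[:1]:
        u,v=np.round(d["xy"]).astype(int); print(n,d["xy"],round(d["score"],2),np.round(np.median(W[v-2:v+3,u-2:u+3].reshape(-1,3),0),4))
```

```text
{'clock': 17.35, 'joints': [0.1326, 0.5094, 1.4397, -0.0003, 1.1926, 0.3755], 'tcp_pos': [0.5486, 0.1905, 0.1536], 'eef_rot': [2.4739, 1.936, -0.0003], 'force': [0.0786, -0.2536, -0.7431], 'opening': 0.0458, 'grip_force': 29.9097}
setter 24346 rect [543.6 287.4] [171.1 153.2] 76.3 mean [546.2 279.4  46.9] [211. 211. 201.]
nestfloor 1341 rect [522.1 365.6] [24.4 55.1] 69.5 mean [522.7 367.4  39.3] [149. 136. 118.]
nestfloor 2387 rect [595.9 331.7] [46.7 42.1] 76.2 mean [594.7 335.3  39.3] [176. 162. 143.]
nestfloor 3122 rect [511.7 315.3] [56.4 49.6] 75.7 mean [511.8 315.1  39.3] [148. 135. 117.]
nestfloor 3426 rect [577.5 255.1] [64.8 33.7] 75.9 mean [577.3 255.4  39.2] [154. 141. 123.]
nestfloor 3227 rect [495.7 250.3] [48.4 47.9] 75.9 mean [496.  250.4  39.3] [129. 117. 100.]
square [194.9, 153.2] 0.72 [0.4973 0.2508 0.0395]
hexagon [190.0, 74.7] 0.95 [0.5104 0.3137 0.0392]
bar [286.6, 121.4] 0.79 [0.576  0.2569 0.0393]
```

View pics/w6.png

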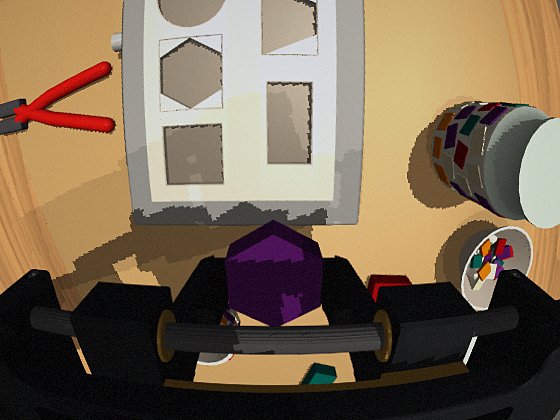

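The wrist view shows the nests: hexagon (190,74), square (194,153) and bar (288,122). The hexagon is held in the fingers at (273,272). Nest sizes and spacing fit the text. I'll check the held piece's pose and go.

Run:
```python
from h import *
p=dict(np.load("w6.npz")); o=blanks(p,p["W"],lo=.158,hi=.171,bx=(.45,.65,.1,.28),names=("hexagon",))
plan([(.5117,.3153,.12),(.5117,.3153,.06)],[-13.85,None])
```

```text
hexagon 7151 centre [0.5486 0.1905] yaw 48.6 misfit 0.041 z 0.1645
  turn 1 rows: [-0.005, 0.003, -0.039]
  to [0.5117, 0.3153, 0.12] 4 rows: [0.0379, -0.0222, 0.0111]
  to [0.5117, 0.3153, 0.06] 2 rows: [-0.0, -0.0, 0.04]
```

move_arm --commands '[{"x": 0,"y": 0,"z": 0,"wx": 0,"wy": 0,"wz": -0.039},{"x": 0.0379,"y": -0.0222,"z": 0.0111,"wx": 0,"wy": 0,"wz": 0},{"x": 0.0379,"y": -0.0222,"z": 0.0111,"wx": 0,"wy": 0,"wz": 0},{"x": 0.0379,"y": -0.0222,"z": 0.0111,"wx": 0,"wy": 0,"wz": 0},{"x": 0.0379,"y": -0.0222,"z": 0.0111,"wx": 0,"wy": 0,"wz": 0}]'

```text
clock: 18.05
tcp_pos: [0.511, 0.3172, 0.12]
eef_rot: [-2.472, -1.938, 0.0]
force: [0.5, -0.1, 0.0]
opening: 0.0458
grip_force: 29.9
```

move_arm --commands '[{"x": 0,"y": 0,"z": 0.03,"wx": 0,"wy": 0,"wz": 0},{"x": 0,"y": 0,"z": 0.03,"wx": 0,"wy": 0,"wz": 0},{"x": 0,"y": 0,"z": 0.015,"wx": 0,"wy": 0,"wz": 0},{"x": 0,"y": 0,"z": 0,"wx": 0,"wy": 0,"wz": 0},{"x": 0,"y": 0,"z": 0,"wx": 0,"wy": 0,"wz": 0}]'

```text
clock: 18.55
tcp_pos: [0.5118, 0.3163, 0.0649]
eef_rot: [2.472, 1.938, 0.002]
force: [0.2, 0.6, -1.0]
opening: 0.0454
grip_force: 29.9
```

Run:
```python
from h import *
st();plan([(.5117,.3153,.0505)],[-13.85])
```

```text
{'clock': 18.55, 'joints': [0.3591, 0.6566, 1.449, -0.0, 1.0349, 0.5998], 'tcp_pos': [0.5118, 0.3163, 0.0649], 'eef_rot': [2.4719, 1.9384, 0.0016], 'force': [0.1923, 0.5652, -1.029], 'opening': 0.0454, 'grip_force': 29.9097}
  turn 1 rows: [0.009, -0.006, 0.01]
  to [0.5117, 0.3153, 0.0505] 1 rows: [-0.0013, 0.0002, 0.0192]
```

move_arm --commands '[{"x": -0.001,"y": 0.0,"z": 0.006,"wx": 0,"wy": 0,"wz": 0},{"x": 0,"y": 0,"z": 0.006,"wx": 0,"wy": 0,"wz": 0},{"x": 0,"y": 0,"z": 0.004,"wx": 0,"wy": 0,"wz": 0},{"x": 0,"y": 0,"z": 0,"wx": 0,"wy": 0,"wz": 0},{"x": 0,"y": 0,"z": 0,"wx": 0,"wy": 0,"wz": 0}]'

```text
clock: 19.05
tcp_pos: [0.511, 0.3158, 0.0522]
eef_rot: [-2.472, -1.939, 0.0]
force: [0.3, -0.5, -1.4]
opening: 0.0455
grip_force: 29.9
```

move_arm --commands '[{"x": 0,"y": 0,"z": 0.003,"wx": 0,"wy": 0,"wz": 0},{"x": 0,"y": 0,"z": 0,"wx": 0,"wy": 0,"wz": 0},{"x": 0,"y": 0,"z": 0,"wx": 0,"wy": 0,"wz": 0}]'

```text
clock: 19.35
tcp_pos: [0.511, 0.3158, 0.0499]
eef_rot: [2.472, 1.939, -0.0]
force: [0.3, 0.5, -0.3]
opening: 0.0456
grip_force: 29.9
```

move_arm --commands '[{"x": 0,"y": 0,"z": 0,"wx": 0,"wy": 0,"wz": 0},{"x": 0,"y": 0,"z": 0,"wx": 0,"wy": 0,"wz": 0},{"x": 0,"y": 0,"z": 0,"wx": 0,"wy": 0,"wz": 0},{"x": 0,"y": 0,"z": 0,"wx": 0,"wy": 0,"wz": 0},{"x": 0,"y": 0,"z": -0.01,"wx": 0,"wy": 0,"wz": 0}]' --fingers -0.5

```text
clock: 19.85
tcp_pos: [0.5105, 0.3156, 0.0568]
eef_rot: [-2.471, -1.939, 0.003]
force: [0.3, 0.6, 0.5]
opening: 0.0659
grip_force: 0.0
```

move_arm --commands '[{"x": 0,"y": 0,"z": -0.05,"wx": 0,"wy": 0,"wz": 0},{"x": 0,"y": 0,"z": -0.05,"wx": 0,"wy": 0,"wz": 0},{"x": -0.037,"y": 0.024,"z": -0.03,"wx": 0,"wy": 0,"wz": 0},{"x": -0.037,"y": 0.024,"z": -0.03,"wx": 0,"wy": 0,"wz": 0},{"x": -0.037,"y": 0.024,"z": -0.03,"wx": 0,"wy": 0,"wz": 0}]'

```text
clock: 20.35
tcp_pos: [0.5437, 0.221, 0.2016]
eef_rot: [2.471, 1.94, 0.001]
force: [-0.3, -0.2, -1.1]
opening: 0.0658
grip_force: 0.0
```

move_arm --commands '[{"x": -0.037,"y": 0.024,"z": 0,"wx": 0,"wy": 0,"wz": 0},{"x": -0.037,"y": 0.024,"z": 0,"wx": 0,"wy": 0,"wz": 0},{"x": -0.037,"y": 0.024,"z": 0,"wx": 0,"wy": 0,"wz": 0},{"x": 0,"y": 0,"z": 0,"wx": 0,"wy": 0,"wz": 0},{"x": 0,"y": 0,"z": 0,"wx": 0,"wy": 0,"wz": 0}]'

```text
clock: 20.85
tcp_pos: [0.5762, 0.1282, 0.2003]
eef_rot: [-2.473, -1.938, -0.001]
force: [-0.2, 1.1, -0.3]
opening: 0.0664
grip_force: 0.0
```

Run:
```python
from h import *
s=st(); p,W=wshot("w7")
blanks(p,W,lo=.05,hi=.075,bx=(.4,.65,.2,.42),names=("hexagon",))
blanks(p,W,names=("square","bar"))
```

```text
{'clock': 20.85, 'joints': [0.0205, 0.4862, 1.3481, 0.0003, 1.307, 0.2618], 'tcp_pos': [0.5762, 0.1282, 0.2003], 'eef_rot': [-2.4726, -1.9379, -0.0005], 'force': [-0.2124, 1.0655, -0.3023], 'opening': 0.0664, 'grip_force': 0.0}
hexagon 1988 centre [0.5116 0.3151] yaw 47.0 misfit 0.028 z 0.0589
square 1624 centre [0.6142 0.0874] yaw 70.7 misfit 0.013 z 0.0198
bar not seen
```

The hexagon is fully down, with its top at 59 mm. The square has been knocked to (614, 87) mm, so I'll pick it there.

Run:
```python
from h import *
p,W=wshot(); o=blanks(p,W,names=("square",)); c,a=o["square"]
st(); M,q=plan([(*c,.2),(*c,.0095),(*c,.12),(.54,.19,.12),(.4957,.2503,.12),(.4957,.2503,.0655)],[a-90,None,None,-13.85,None,None],step=.037)
```

```text
square 1621 centre [0.6144 0.0872] yaw 71.9 misfit 0.021 z 0.0198
{'clock': 20.95, 'joints': [0.0224, 0.4862, 1.3484, 0.0003, 1.3068, 0.2616], 'tcp_pos': [0.5759, 0.1293, 0.2002], 'eef_rot': [-2.4706, -1.9404, -0.0004], 'force': [0.1239, 0.8516, 0.453], 'opening': 0.0662, 'grip_force': 0.0}
  turn 2 rows: [0.0, -0.001, 0.387]
  to [0.6144, 0.0872, 0.2] 2 rows: [-0.0187, 0.0331, 0.0001]
  to [0.6144, 0.0872, 0.0095] 6 rows: [0.0, 0.0, 0.0423]
  to [0.6144, 0.0872, 0.12] 3 rows: [-0.0, -0.0, -0.0491]
  turn 2 rows: [-0.0, 0.0, -0.375]
  to [0.54, 0.19, 0.12] 4 rows: [0.0273, -0.0323, 0.0]
  to [0.4957, 0.2503, 0.12] 3 rows: [0.0213, -0.0255, 0.0]
  to [0.4957, 0.2503, 0.0655] 2 rows: [-0.0, -0.0, 0.0363]
```

move_arm --commands '[{"x": 0,"y": 0,"z": 0,"wx": 0,"wy": 0,"wz": 0.43},{"x": 0,"y": 0,"z": 0,"wx": 0,"wy": 0,"wz": 0.43},{"x": -0.0187,"y": 0.0331,"z": 0,"wx": 0,"wy": 0,"wz": 0},{"x": -0.0187,"y": 0.0331,"z": 0,"wx": 0,"wy": 0,"wz": 0},{"x": 0,"y": 0,"z": 0.04,"wx": 0,"wy": 0,"wz": 0}]'

```text
clock: 21.45
tcp_pos: [0.6172, 0.0848, 0.1728]
eef_rot: [2.549, 1.827, 0.01]
force: [-0.2, 0.5, -0.5]
opening: 0.0661
grip_force: 0.0
```

move_arm --commands '[{"x": 0,"y": 0,"z": 0.05,"wx": 0,"wy": 0,"wz": 0},{"x": 0,"y": 0,"z": 0.05,"wx": 0,"wy": 0,"wz": 0},{"x": 0,"y": 0,"z": 0.05,"wx": 0,"wy": 0,"wz": 0},{"x": 0,"y": 0,"z": 0.04,"wx": 0,"wy": 0,"wz": 0},{"x": 0,"y": 0,"z": 0.01,"wx": 0,"wy": 0,"wz": 0}]'

```text
clock: 21.95
tcp_pos: [0.6123, 0.0871, 0.0168]
eef_rot: [-2.548, -1.831, 0.007]
force: [0.7, 0.3, 0.3]
opening: 0.0662
grip_force: 0.0
```

move_arm --commands '[{"x": 0,"y": 0,"z": 0.009,"wx": 0,"wy": 0,"wz": 0},{"x": 0,"y": 0,"z": 0.005,"wx": 0,"wy": 0,"wz": 0},{"x": 0,"y": 0,"z": 0,"wx": 0,"wy": 0,"wz": 0},{"x": 0,"y": 0,"z": 0,"wx": 0,"wy": 0,"wz": 0}]'

```text
clock: 22.35
tcp_pos: [0.6149, 0.0859, 0.0105]
eef_rot: [2.552, 1.831, 0.002]
force: [0.4, 0.6, 0.0]
opening: 0.0662
grip_force: 0.0
```

move_arm --commands '[{"x": 0.0015,"y": 0,"z": 0.002,"wx": 0,"wy": 0,"wz": 0},{"x": 0,"y": 0,"z": 0,"wx": 0,"wy": 0,"wz": 0},{"x": 0,"y": 0,"z": 0,"wx": 0,"wy": 0,"wz": 0}]'

```text
clock: 22.65
tcp_pos: [0.6147, 0.0869, 0.0081]
eef_rot: [2.553, 1.831, 0.0]
force: [-0.4, 1.1, 0.4]
opening: 0.0662
grip_force: 0.0
```

move_arm --commands '[{"x": 0,"y": 0,"z": 0,"wx": 0,"wy": 0,"wz": 0},{"x": 0,"y": 0,"z": 0,"wx": 0,"wy": 0,"wz": 0},{"x": 0,"y": 0,"z": 0,"wx": 0,"wy": 0,"wz": 0},{"x": 0,"y": 0,"z": 0,"wx": 0,"wy": 0,"wz": 0},{"x": 0,"y": 0,"z": 0,"wx": 0,"wy": 0,"wz": 0}]' --fingers 1 --force 30

```text
clock: 23.15
tcp_pos: [0.6147, 0.0869, 0.0079]
eef_rot: [2.553, 1.831, -0.0]
force: [-0.8, -0.3, 0.7]
opening: 0.0436
grip_force: 30.0
```

move_arm --commands '[{"x": 0,"y": 0,"z": 0,"wx": 0,"wy": 0,"wz": 0},{"x": 0,"y": 0,"z": -0.03,"wx": 0,"wy": 0,"wz": 0},{"x": 0,"y": 0,"z": -0.04,"wx": 0,"wy": 0,"wz": 0},{"x": 0,"y": 0,"z": -0.04,"wx": 0,"wy": 0,"wz": 0},{"x": 0,"y": 0,"z": -0.037,"wx": 0,"wy": 0,"wz": 0}]'

```text
clock: 23.65
tcp_pos: [0.6146, 0.0869, 0.1194]
eef_rot: [2.553, 1.831, 0.0]
force: [0.4, -0.7, -1.2]
opening: 0.0436
grip_force: 30.0
```

move_arm --commands '[{"x": 0,"y": 0,"z": 0,"wx": 0,"wy": 0,"wz": -0.42},{"x": 0,"y": 0,"z": 0,"wx": 0,"wy": 0,"wz": -0.42},{"x": 0,"y": 0,"z": 0,"wx": 0,"wy": 0,"wz": 0},{"x": 0,"y": 0,"z": 0,"wx": 0,"wy": 0,"wz": 0}]'

```text
clock: 24.05
tcp_pos: [0.6145, 0.0869, 0.1178]
eef_rot: [-2.474, -1.935, 0.001]
force: [-0.1, 0.0, -1.3]
opening: 0.0434
grip_force: 30.0
```

Run:
```python
from h import *
s=st(); z=s["tcp_pos"][2]; p,W=wshot("w8"); blanks(p,W,lo=z+.005,hi=z+.018,bx=(.45,.7,.0,.28),names=("square",))
st(); M,q=plan([(.54,.19,.12),(.4957,.2503,.12),(.4957,.2503,.0655)],[-13.85,None,None],step=.037)
```

```text
{'clock': 24.05, 'joints': [-0.048, 0.63, 1.3394, 0.0, 1.1728, 0.1953], 'tcp_pos': [0.6145, 0.0869, 0.1178], 'eef_rot': [-2.4743, -1.9352, 0.0007], 'force': [-0.0712, 0.0238, -1.2712], 'opening': 0.0434, 'grip_force': 29.9992}
square 7484 centre [0.6148 0.0872] yaw 75.6 misfit 0.028 z 0.1298
{'clock': 24.1, 'joints': [-0.048, 0.63, 1.3393, 0.0, 1.1727, 0.1952], 'tcp_pos': [0.6146, 0.0869, 0.1179], 'eef_rot': [-2.4743, -1.9354, 0.0005], 'force': [-0.3926, 0.2447, -0.4788], 'opening': 0.0437, 'grip_force': 29.9992}
  turn 1 rows: [-0.004, 0.001, -0.015]
  to [0.54, 0.19, 0.12] 4 rows: [0.0274, -0.0324, -0.0007]
  to [0.4957, 0.2503, 0.12] 3 rows: [0.0213, -0.0255, -0.0]
  to [0.4957, 0.2503, 0.0655] 2 rows: [-0.0, 0.0, 0.0363]
```

move_arm --commands '[{"x": 0.0274,"y": -0.0324,"z": 0,"wx": 0,"wy": 0,"wz": -0.015},{"x": 0.0274,"y": -0.0324,"z": 0,"wx": 0,"wy": 0,"wz": 0},{"x": 0.0274,"y": -0.0324,"z": 0,"wx": 0,"wy": 0,"wz": 0},{"x": 0.0274,"y": -0.0324,"z": 0,"wx": 0,"wy": 0,"wz": 0},{"x": 0.0213,"y": -0.0255,"z": 0,"wx": 0,"wy": 0,"wz": 0}]'

```text
clock: 24.6
tcp_pos: [0.524, 0.2113, 0.118]
eef_rot: [-2.472, -1.938, 0.0]
force: [0.1, -0.7, -1.1]
opening: 0.0436
grip_force: 30.0
```

move_arm --commands '[{"x": 0.0213,"y": -0.0255,"z": 0,"wx": 0,"wy": 0,"wz": 0},{"x": 0.0213,"y": -0.0255,"z": 0,"wx": 0,"wy": 0,"wz": 0},{"x": 0,"y": 0,"z": 0.03,"wx": 0,"wy": 0,"wz": 0},{"x": 0,"y": 0,"z": 0.03,"wx": 0,"wy": 0,"wz": 0},{"x": 0,"y": 0,"z": 0.01,"wx": 0,"wy": 0,"wz": 0}]'

```text
clock: 25.1
tcp_pos: [0.4945, 0.25, 0.0637]
eef_rot: [-2.471, -1.937, 0.005]
force: [-0.2, -0.2, -1.3]
opening: 0.0434
grip_force: 30.0
```

move_arm --commands '[{"x": 0,"y": 0,"z": 0,"wx": 0,"wy": 0,"wz": 0},{"x": 0,"y": 0,"z": 0,"wx": 0,"wy": 0,"wz": 0},{"x": 0,"y": 0,"z": 0,"wx": 0,"wy": 0,"wz": 0},{"x": 0,"y": 0,"z": 0,"wx": 0,"wy": 0,"wz": 0}]'

```text
clock: 25.5
tcp_pos: [0.496, 0.2502, 0.0664]
eef_rot: [2.472, 1.938, 0.002]
force: [0.3, 1.5, -1.0]
opening: 0.0436
grip_force: 30.0
```

Run:
```python
from h import *
s=st(); plan([(.4957,.2503,.0505)],[-13.85])
```

```text
{'clock': 25.5, 'joints': [0.2563, 0.5698, 1.6007, 0.0, 0.9697, 0.4972], 'tcp_pos': [0.496, 0.2502, 0.0664], 'eef_rot': [2.4719, 1.9381, 0.002], 'force': [0.3163, 1.4909, -0.9934], 'opening': 0.0436, 'grip_force': 29.9991}
  turn 1 rows: [0.012, -0.007, 0.008]
  to [0.4957, 0.2503, 0.0505] 1 rows: [-0.0, -0.0004, 0.0212]
```

move_arm --commands '[{"x": 0,"y": 0,"z": 0.009,"wx": 0,"wy": 0,"wz": 0},{"x": 0,"y": 0,"z": 0.008,"wx": 0,"wy": 0,"wz": 0},{"x": 0,"y": 0,"z": 0.005,"wx": 0,"wy": 0,"wz": 0},{"x": 0,"y": 0,"z": 0,"wx": 0,"wy": 0,"wz": 0},{"x": 0,"y": 0,"z": 0,"wx": 0,"wy": 0,"wz": 0}]'

```text
clock: 26.0
tcp_pos: [0.4956, 0.2502, 0.049]
eef_rot: [-2.472, -1.939, 0.0]
force: [-0.2, -0.1, -1.0]
opening: 0.0437
grip_force: 30.0
```

move_arm --commands '[{"x": 0,"y": 0,"z": 0,"wx": 0,"wy": 0,"wz": 0},{"x": 0,"y": 0,"z": 0,"wx": 0,"wy": 0,"wz": 0},{"x": 0,"y": 0,"z": 0,"wx": 0,"wy": 0,"wz": 0},{"x": 0,"y": 0,"z": 0,"wx": 0,"wy": 0,"wz": 0},{"x": 0,"y": 0,"z": -0.01,"wx": 0,"wy": 0,"wz": 0}]' --fingers -0.5

```text
clock: 26.5
tcp_pos: [0.4952, 0.25, 0.0562]
eef_rot: [-2.472, -1.938, 0.002]
force: [-0.4, -0.0, -0.2]
opening: 0.0661
grip_force: 0.0
```

move_arm --commands '[{"x": 0,"y": 0,"z": -0.05,"wx": 0,"wy": 0,"wz": 0},{"x": 0,"y": 0,"z": -0.05,"wx": 0,"wy": 0,"wz": 0},{"x": -0.033,"y": 0.033,"z": -0.04,"wx": 0,"wy": 0,"wz": 0},{"x": -0.033,"y": 0.033,"z": -0.04,"wx": 0,"wy": 0,"wz": 0},{"x": -0.033,"y": 0.033,"z": 0,"wx": 0,"wy": 0,"wz": 0}]'

```text
clock: 27.0
tcp_pos: [0.552, 0.1596, 0.1967]
eef_rot: [2.468, 1.937, 0.011]
force: [0.3, 1.1, -0.6]
opening: 0.0661
grip_force: 0.0
```

move_arm --commands '[{"x": -0.033,"y": 0.033,"z": 0,"wx": 0,"wy": 0,"wz": 0},{"x": -0.033,"y": 0.02,"z": 0,"wx": 0,"wy": 0,"wz": 0},{"x": 0,"y": 0,"z": 0,"wx": 0,"wy": 0,"wz": 0},{"x": 0,"y": 0,"z": 0,"wx": 0,"wy": 0,"wz": 0},{"x": 0,"y": 0,"z": 0,"wx": 0,"wy": 0,"wz": 0}]'

```text
clock: 27.5
tcp_pos: [0.5765, 0.1037, 0.1919]
eef_rot: [-2.471, -1.94, -0.0]
force: [-0.1, -0.4, 0.2]
opening: 0.0661
grip_force: 0.0
```

Run:
```python
from h import *
s=st(); p,W=wshot("w9")
blanks(p,W,lo=.05,hi=.075,bx=(.4,.65,.2,.42),names=("square","hexagon"))
blanks(p,W,names=("bar",))
p=bot.read_camera("top"); blanks(p,cloud(p),names=("bar",),mn=100)
plan([(.555,-.01,.2)],[-34])
```

```text
{'clock': 27.5, 'joints': [-0.0219, 0.4832, 1.3752, 0.0002, 1.2831, 0.2178], 'tcp_pos': [0.5765, 0.1037, 0.1919], 'eef_rot': [-2.4712, -1.9398, -0.0004], 'force': [-0.0609, -0.3601, 0.2359], 'opening': 0.0661, 'grip_force': 0.0}
square 2241 centre [0.4967 0.2495] yaw 75.6 misfit 0.01 z 0.0589
hexagon 1268 centre [0.4973 0.2494] yaw 9.0 misfit 0.152 z 0.0589
bar 516 centre [ 0.5503 -0.0493] yaw 145.5 misfit 0.507 z 0.0198
bar 206 centre [ 0.5404 -0.0652] yaw 147.2 misfit 0.154 z 0.0205
  turn 6 rows: [0.0, -0.0, 0.59]
  to [0.555, -0.01, 0.2] 4 rows: [-0.0355, 0.0153, -0.0027]
```

move_arm --commands '[{"x": 0,"y": 0,"z": 0,"wx": 0,"wy": 0,"wz": 0.59},{"x": 0,"y": 0,"z": 0,"wx": 0,"wy": 0,"wz": 0.59},{"x": 0,"y": 0,"z": 0,"wx": 0,"wy": 0,"wz": 0.59},{"x": 0,"y": 0,"z": 0,"wx": 0,"wy": 0,"wz": 0.59},{"x": 0,"y": 0,"z": 0,"wx": 0,"wy": 0,"wz": 0.59}]'

```text
clock: 28.1
tcp_pos: [0.5766, 0.1037, 0.1918]
eef_rot: [-2.731, -1.553, -0.0]
force: [-0.7, 0.6, 0.6]
opening: 0.066
grip_force: 0.0
```

move_arm --commands '[{"x": 0,"y": 0,"z": 0,"wx": 0,"wy": 0,"wz": 0.59},{"x": -0.0355,"y": 0.0153,"z": 0,"wx": 0,"wy": 0,"wz": 0},{"x": -0.0355,"y": 0.0153,"z": 0,"wx": 0,"wy": 0,"wz": 0},{"x": -0.0355,"y": 0.0153,"z": 0,"wx": 0,"wy": 0,"wz": 0},{"x": -0.0355,"y": 0.0153,"z": 0,"wx": 0,"wy": 0,"wz": 0}]'

```text
clock: 28.6
tcp_pos: [0.5548, -0.0113, 0.1918]
eef_rot: [2.774, 1.475, 0.0]
force: [-0.1, -0.6, 0.4]
opening: 0.0661
grip_force: 0.0
```

move_arm --commands '[{"x": 0,"y": 0,"z": 0,"wx": 0,"wy": 0,"wz": 0},{"x": 0,"y": 0,"z": 0,"wx": 0,"wy": 0,"wz": 0},{"x": 0,"y": 0,"z": 0,"wx": 0,"wy": 0,"wz": 0}]' --fingers -0.2

```text
clock: 28.9
tcp_pos: [0.5553, -0.0099, 0.1917]
eef_rot: [-2.774, -1.475, -0.0]
force: [-0.2, 0.2, 1.1]
opening: 0.0527
grip_force: 0.0
```

Run:
```python
from h import *
s=st(); p,W=wshot("w10")
o=blanks(p,W,names=("bar",)); c,a=o["bar"]
plan([(*c,s["tcp_pos"][2]),(*c,.009)],[a-180,None])
```

```text
{'clock': 28.9, 'joints': [-0.2289, 0.4183, 1.4745, 0.0002, 1.2487, 0.3644], 'tcp_pos': [0.5553, -0.0099, 0.1917], 'eef_rot': [-2.7737, -1.4749, -0.0003], 'force': [-0.1586, 0.1754, 1.1296], 'opening': 0.0527, 'grip_force': 0.0}
bar 1456 centre [ 0.5419 -0.064 ] yaw 146.3 misfit 0.048 z 0.0198
  turn 1 rows: [-0.0, -0.002, -0.056]
  to [0.5419, -0.064, 0.1917] 2 rows: [-0.035, 0.0126, -0.0]
  to [0.5419, -0.064, 0.009] 6 rows: [-0.0, -0.0, 0.0406]
```

move_arm --commands '[{"x": -0.035,"y": 0.0126,"z": 0,"wx": 0,"wy": 0,"wz": -0.056},{"x": -0.035,"y": 0.0126,"z": 0,"wx": 0,"wy": 0,"wz": 0},{"x": 0,"y": 0,"z": 0.04,"wx": 0,"wy": 0,"wz": 0},{"x": 0,"y": 0,"z": 0.05,"wx": 0,"wy": 0,"wz": 0},{"x": 0,"y": 0,"z": 0.05,"wx": 0,"wy": 0,"wz": 0}]'

```text
clock: 29.45
tcp_pos: [0.5418, -0.0645, 0.0857]
eef_rot: [2.769, 1.482, 0.001]
force: [-0.3, -0.3, -0.4]
opening: 0.0528
grip_force: 0.0
```

move_arm --commands '[{"x": 0,"y": 0,"z": 0.05,"wx": 0,"wy": 0,"wz": 0},{"x": 0,"y": 0,"z": 0.03,"wx": 0,"wy": 0,"wz": 0},{"x": 0,"y": 0,"z": 0.01,"wx": 0,"wy": 0,"wz": 0},{"x": 0,"y": 0,"z": 0.008,"wx": 0,"wy": 0,"wz": 0},{"x": 0,"y": 0,"z": 0,"wx": 0,"wy": 0,"wz": 0}]'

```text
clock: 29.95
tcp_pos: [0.5419, -0.065, 0.0135]
eef_rot: [2.77, 1.481, 0.001]
force: [0.3, 0.2, 0.8]
opening: 0.053
grip_force: 0.0
```

move_arm --commands '[{"x": 0,"y": 0,"z": 0.003,"wx": 0,"wy": 0,"wz": 0},{"x": 0,"y": 0,"z": 0,"wx": 0,"wy": 0,"wz": 0},{"x": 0,"y": 0,"z": 0,"wx": 0,"wy": 0,"wz": 0},{"x": 0,"y": 0,"z": 0,"wx": 0,"wy": 0,"wz": 0}]'

```text
clock: 30.35
tcp_pos: [0.5418, -0.0653, 0.0113]
eef_rot: [2.77, 1.481, 0.001]
force: [0.4, 0.5, 0.5]
opening: 0.0529
grip_force: 0.0
```

move_arm --commands '[{"x": 0.0014,"y": 0,"z": 0.003,"wx": 0,"wy": 0,"wz": 0},{"x": 0,"y": 0,"z": 0,"wx": 0,"wy": 0,"wz": 0},{"x": 0,"y": 0,"z": 0,"wx": 0,"wy": 0,"wz": 0}]'

```text
clock: 30.65
tcp_pos: [0.5421, -0.0643, 0.0085]
eef_rot: [-2.77, -1.481, 0.0]
force: [0.4, 1.0, 0.4]
opening: 0.0525
grip_force: 0.0
```

move_arm --commands '[{"x": 0,"y": 0,"z": 0,"wx": 0,"wy": 0,"wz": 0},{"x": 0,"y": 0,"z": 0,"wx": 0,"wy": 0,"wz": 0},{"x": 0,"y": 0,"z": 0,"wx": 0,"wy": 0,"wz": 0},{"x": 0,"y": 0,"z": 0,"wx": 0,"wy": 0,"wz": 0},{"x": 0,"y": 0,"z": 0,"wx": 0,"wy": 0,"wz": 0}]' --fingers 1 --force 30

```text
clock: 31.15
tcp_pos: [0.5421, -0.0644, 0.0086]
eef_rot: [-2.771, -1.481, 0.0]
force: [-0.6, 0.2, 0.2]
opening: 0.0293
grip_force: 30.0
```

move_arm --commands '[{"x": 0,"y": 0,"z": 0,"wx": 0,"wy": 0,"wz": 0},{"x": 0,"y": 0,"z": -0.03,"wx": 0,"wy": 0,"wz": 0},{"x": 0,"y": 0,"z": -0.04,"wx": 0,"wy": 0,"wz": 0},{"x": 0,"y": 0,"z": -0.04,"wx": 0,"wy": 0,"wz": 0},{"x": 0,"y": 0,"z": -0.037,"wx": 0,"wy": 0,"wz": 0}]'

```text
clock: 31.65
tcp_pos: [0.542, -0.0643, 0.1201]
eef_rot: [2.771, 1.481, 0.0]
force: [0.9, -0.0, -0.8]
opening: 0.0297
grip_force: 30.0
```

move_arm --commands '[{"x": 0,"y": 0,"z": 0,"wx": 0,"wy": 0,"wz": 0},{"x": 0,"y": 0,"z": 0,"wx": 0,"wy": 0,"wz": 0},{"x": 0,"y": 0,"z": 0,"wx": 0,"wy": 0,"wz": 0}]'

```text
clock: 31.95
tcp_pos: [0.5414, -0.0642, 0.1174]
eef_rot: [-2.769, -1.48, 0.003]
force: [-0.2, 0.3, -1.0]
opening: 0.0297
grip_force: 30.0
```

Run:
```python
from h import *
s=st(); z=s["tcp_pos"][2]; p,W=wshot("w11"); blanks(p,W,lo=z+.005,hi=z+.018,bx=(.4,.7,-.2,.28),names=("bar",))
M,q=plan([(.577,.10,.12),(.5775,.2551,.12),(.5775,.2551,.0655)],[-13.85,None,None],step=.037)
```

```text
{'clock': 31.95, 'joints': [-0.3329, 0.4817, 1.5897, -0.0001, 1.0728, 0.2563], 'tcp_pos': [0.5414, -0.0642, 0.1174], 'eef_rot': [-2.769, -1.48, 0.0028], 'force': [-0.2285, 0.2853, -0.957], 'opening': 0.0297, 'grip_force': 29.9998}
bar 6333 centre [ 0.5439 -0.0611] yaw 146.2 misfit 0.084 z 0.1286
  turn 5 rows: [-0.005, 0.0, -0.695]
  to [0.577, 0.1, 0.12] 5 rows: [0.0448, -0.0013, -0.0007]
  to [0.5775, 0.2551, 0.12] 5 rows: [0.0402, -0.0098, 0.0]
  to [0.5775, 0.2551, 0.0655] 2 rows: [0.0, 0.0, 0.0363]
```

Run:
```python
from h import *
p=dict(np.load("w11.npz")); W=p["W"]; s=bot.sense(); M=R.from_rotvec(s["eef_rot"]).as_matrix()
f=p["frame"].astype(float); z=W[...,2]; m=COL["bar"](f)&(abs(z-.1286)<.003)
q=(W[m]-np.array(s["tcp_pos"]))@M*1000
print(np.percentile(q[:,0],[0,.5,99.5,100]).round(1),np.percentile(q[:,1],[.5,99.5]).round(1))
cv2.imwrite("pics/w11c.png",cv2.cvtColor(p["frame"][150:420,100:460],cv2.COLOR_RGB2BGR))
```

```text
[-26.  -24.7  29.8  30.1] [-17.1  16.4]
```

View pics/w11c.png

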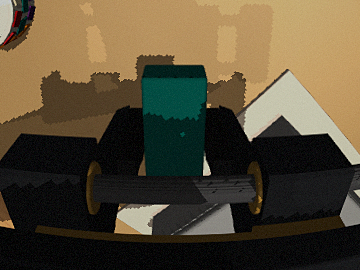

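The crop shows the bar held straight. Its visible end sits 30 mm from the TCP, so it is centred. I'll carry it to its nest.

move_arm --commands '[{"x": 0,"y": 0,"z": 0,"wx": 0,"wy": 0,"wz": -0.695},{"x": 0,"y": 0,"z": 0,"wx": 0,"wy": 0,"wz": -0.695},{"x": 0,"y": 0,"z": 0,"wx": 0,"wy": 0,"wz": -0.695},{"x": 0,"y": 0,"z": 0,"wx": 0,"wy": 0,"wz": -0.695},{"x": 0,"y": 0,"z": 0,"wx": 0,"wy": 0,"wz": -0.695}]'

```text
clock: 32.5
tcp_pos: [0.5417, -0.0642, 0.1176]
eef_rot: [-2.469, -1.94, 0.002]
force: [0.8, -0.2, -0.6]
opening: 0.0298
grip_force: 30.0
```

move_arm --commands '[{"x": 0.0448,"y": -0.0013,"z": 0,"wx": 0,"wy": 0,"wz": 0},{"x": 0.0448,"y": -0.0013,"z": 0,"wx": 0,"wy": 0,"wz": 0},{"x": 0.0448,"y": -0.0013,"z": 0,"wx": 0,"wy": 0,"wz": 0},{"x": 0.0448,"y": -0.0013,"z": 0,"wx": 0,"wy": 0,"wz": 0},{"x": 0.0448,"y": -0.0013,"z": 0,"wx": 0,"wy": 0,"wz": 0}]'

```text
clock: 33.0
tcp_pos: [0.5773, 0.1013, 0.1176]
eef_rot: [-2.472, -1.937, 0.003]
force: [0.1, 0.2, -0.7]
opening: 0.0298
grip_force: 30.0
```

move_arm --commands '[{"x": 0.0402,"y": -0.0098,"z": 0,"wx": 0,"wy": 0,"wz": 0},{"x": 0.0402,"y": -0.0098,"z": 0,"wx": 0,"wy": 0,"wz": 0},{"x": 0.0402,"y": -0.0098,"z": 0,"wx": 0,"wy": 0,"wz": 0},{"x": 0.0402,"y": -0.0098,"z": 0,"wx": 0,"wy": 0,"wz": 0},{"x": 0.0402,"y": -0.0098,"z": 0,"wx": 0,"wy": 0,"wz": 0}]'

```text
clock: 33.5
tcp_pos: [0.5774, 0.2563, 0.1174]
eef_rot: [-2.472, -1.937, 0.003]
force: [0.3, -0.9, -0.5]
opening: 0.0295
grip_force: 30.0
```

move_arm --commands '[{"x": 0,"y": 0,"z": 0,"wx": 0,"wy": 0,"wz": 0},{"x": 0,"y": 0,"z": 0.03,"wx": 0,"wy": 0,"wz": 0},{"x": 0,"y": 0,"z": 0.03,"wx": 0,"wy": 0,"wz": 0},{"x": 0,"y": 0,"z": 0,"wx": 0,"wy": 0,"wz": 0},{"x": 0,"y": 0,"z": 0,"wx": 0,"wy": 0,"wz": 0}]'

```text
clock: 34.0
tcp_pos: [0.578, 0.2545, 0.0737]
eef_rot: [-2.473, -1.937, 0.002]
force: [0.8, 0.9, -2.0]
opening: 0.0294
grip_force: 30.0
```

Run:
```python
from h import *
s=st(); plan([(.5775,.2551,.0495)],[-13.85])
```

```text
{'clock': 34.0, 'joints': [0.2296, 0.7037, 1.3357, -0.0001, 1.1032, 0.4718], 'tcp_pos': [0.578, 0.2545, 0.0737], 'eef_rot': [-2.4732, -1.9367, 0.0016], 'force': [0.7901, 0.9455, -1.967], 'opening': 0.0294, 'grip_force': 29.9997}
  turn 1 rows: [-0.009, 0.006, -0.004]
  to [0.5775, 0.2551, 0.0495] 1 rows: [0.0006, -0.0009, 0.0323]
```

move_arm --commands '[{"x": 0.0005,"y": -0.0008,"z": 0.012,"wx": 0,"wy": 0,"wz": 0},{"x": 0,"y": 0,"z": 0.01,"wx": 0,"wy": 0,"wz": 0},{"x": 0,"y": 0,"z": 0.006,"wx": 0,"wy": 0,"wz": 0},{"x": 0,"y": 0,"z": 0.004,"wx": 0,"wy": 0,"wz": 0},{"x": 0,"y": 0,"z": 0,"wx": 0,"wy": 0,"wz": 0}]'

```text
clock: 34.5
tcp_pos: [0.5774, 0.2556, 0.0495]
eef_rot: [-2.473, -1.937, 0.001]
force: [0.3, 0.1, -0.7]
opening: 0.0295
grip_force: 30.0
```

move_arm --commands '[{"x": 0,"y": 0,"z": 0,"wx": 0,"wy": 0,"wz": 0},{"x": 0,"y": 0,"z": 0,"wx": 0,"wy": 0,"wz": 0}]'

```text
clock: 34.7
tcp_pos: [0.5777, 0.2556, 0.0502]
eef_rot: [2.473, 1.937, 0.001]
force: [0.3, 0.1, -1.6]
opening: 0.0298
grip_force: 30.0
```

move_arm --commands '[{"x": 0,"y": 0,"z": 0,"wx": 0,"wy": 0,"wz": 0},{"x": 0,"y": 0,"z": 0,"wx": 0,"wy": 0,"wz": 0},{"x": 0,"y": 0,"z": 0,"wx": 0,"wy": 0,"wz": 0},{"x": 0,"y": 0,"z": 0,"wx": 0,"wy": 0,"wz": 0},{"x": 0,"y": 0,"z": -0.01,"wx": 0,"wy": 0,"wz": 0}]' --fingers -0.15

```text
clock: 35.2
tcp_pos: [0.577, 0.2555, 0.0568]
eef_rot: [-2.472, -1.937, 0.003]
force: [0.2, -0.6, 0.4]
opening: 0.0509
grip_force: 0.0
```

move_arm --commands '[{"x": 0,"y": 0,"z": -0.05,"wx": 0,"wy": 0,"wz": 0},{"x": 0,"y": 0,"z": -0.05,"wx": 0,"wy": 0,"wz": 0},{"x": -0.04,"y": 0,"z": -0.05,"wx": 0,"wy": 0,"wz": 0},{"x": -0.04,"y": 0,"z": -0.04,"wx": 0,"wy": 0,"wz": 0},{"x": -0.04,"y": 0,"z": 0,"wx": 0,"wy": 0,"wz": 0}]'

```text
clock: 35.7
tcp_pos: [0.5571, 0.1676, 0.2049]
eef_rot: [2.469, 1.935, 0.011]
force: [0.9, 0.3, -0.4]
opening: 0.0508
grip_force: 0.0
```

move_arm --commands '[{"x": 0,"y": 0,"z": 0,"wx": 0,"wy": 0,"wz": 0},{"x": 0,"y": 0,"z": 0,"wx": 0,"wy": 0,"wz": 0},{"x": 0,"y": 0,"z": 0,"wx": 0,"wy": 0,"wz": 0},{"x": 0,"y": 0,"z": 0,"wx": 0,"wy": 0,"wz": 0},{"x": 0,"y": 0,"z": 0,"wx": 0,"wy": 0,"wz": 0}]' --fingers -1

```text
clock: 36.2
tcp_pos: [0.5559, 0.1689, 0.1995]
eef_rot: [-2.472, -1.938, 0.001]
force: [0.3, -0.1, 0.0]
opening: 0.0872
grip_force: 0.0
```

Run:
```python
from h import *
s=st(); p,W=wshot("w12")
f=p["frame"]; 
for nm,bx in (("square",(.45,.54,.21,.285)),("hexagon",(.47,.56,.285,.36)),("bar",(.54,.62,.21,.31))):
    blanks(p,W,lo=.05,hi=.075,bx=bx,names=(nm,),mn=200)
comps(W,p,.062,.2,(.42,.68,.2,.42),tag="anything high",mn=30)
p=bot.read_camera("top"); W=cloud(p)
comps(W,p,.055,.067,(.35,.75,-.5,-.1),tag="hood",mn=300); comps(W,p,.015,.026,(.28,.7,-.16,.16),tag="left on bench")
plan([(.54,-.1,.21),(.5312,-.297,.21)],[None,102])
```

```text
{'clock': 36.2, 'joints': [0.0934, 0.467, 1.3798, 0.0001, 1.2954, 0.3341], 'tcp_pos': [0.5559, 0.1689, 0.1995], 'eef_rot': [-2.4718, -1.9384, 0.0008], 'force': [0.3482, -0.1336, 0.022], 'opening': 0.0872, 'grip_force': 0.0}
square 2270 centre [0.4965 0.2503] yaw 75.8 misfit 0.022 z 0.0589
hexagon 2221 centre [0.5117 0.3153] yaw 46.9 misfit 0.009 z 0.0589
bar 2269 centre [0.5775 0.2546] yaw 167.0 misfit 0.057 z 0.0589
hood 5667 rect [ 530.1 -295.9] [176.  232.3] 12.1 mean [ 529.9 -295.4   61.7] [94. 93. 87.]
  to [0.54, -0.1, 0.21] 8 rows: [-0.0441, 0.0081, -0.0017]
  turn 17 rows: [-0.0, 0.0, 0.659]
  to [0.5312, -0.297, 0.21] 6 rows: [-0.011, 0.0424, -0.0]
```

View pics/w12.png

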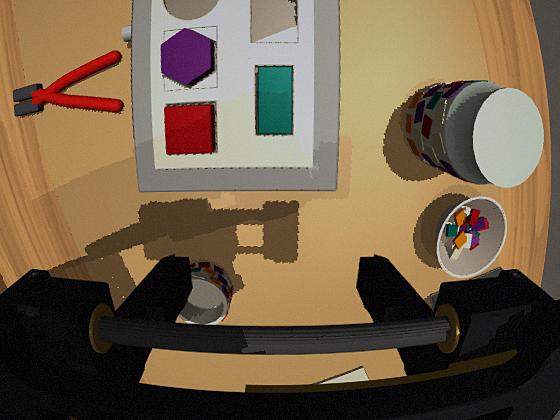

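The wrist view shows the square (190,128), hexagon (188,57) and bar (274,100) all seated. Every top is at 59 mm and nothing sits higher. Now I go back for the hood.

Run:
```python
from h import *
plan([(.5312,-.28,.2)],step=.04)
```

```text
to [0.5312, -0.28, 0.2] 12 rows: [-0.0491, 0.0092, -0.0]
```

move_arm --commands '[{"x": -0.0491,"y": 0.0092,"z": 0,"wx": 0,"wy": 0,"wz": 0},{"x": -0.0491,"y": 0.0092,"z": 0,"wx": 0,"wy": 0,"wz": 0},{"x": -0.0491,"y": 0.0092,"z": 0,"wx": 0,"wy": 0,"wz": 0},{"x": -0.0491,"y": 0.0092,"z": 0,"wx": 0,"wy": 0,"wz": 0},{"x": -0.0491,"y": 0.0092,"z": 0,"wx": 0,"wy": 0,"wz": 0}]'

```text
clock: 36.8
tcp_pos: [0.5452, -0.0201, 0.1999]
eef_rot: [2.473, 1.938, 0.0]
force: [0.6, -0.7, -0.2]
opening: 0.0881
grip_force: 0.0
```

move_arm --commands '[{"x": -0.0491,"y": 0.0092,"z": 0,"wx": 0,"wy": 0,"wz": 0},{"x": -0.0491,"y": 0.0092,"z": 0,"wx": 0,"wy": 0,"wz": 0},{"x": -0.0491,"y": 0.0092,"z": 0,"wx": 0,"wy": 0,"wz": 0},{"x": -0.0491,"y": 0.0092,"z": 0,"wx": 0,"wy": 0,"wz": 0},{"x": -0.0491,"y": 0.0092,"z": 0,"wx": 0,"wy": 0,"wz": 0}]'

```text
clock: 37.3
tcp_pos: [0.5347, -0.2072, 0.1999]
eef_rot: [-2.473, -1.938, -0.0]
force: [0.3, 0.2, -0.3]
opening: 0.0884
grip_force: 0.0
```

move_arm --commands '[{"x": -0.0491,"y": 0.0092,"z": 0,"wx": 0,"wy": 0,"wz": 0},{"x": -0.0491,"y": 0.0092,"z": 0,"wx": 0,"wy": 0,"wz": 0},{"x": 0,"y": 0,"z": 0,"wx": 0,"wy": 0,"wz": 0},{"x": 0,"y": 0,"z": 0,"wx": 0,"wy": 0,"wz": 0},{"x": 0,"y": 0,"z": 0,"wx": 0,"wy": 0,"wz": 0}]'

```text
clock: 37.8
tcp_pos: [0.5309, -0.2795, 0.1999]
eef_rot: [-2.472, -1.939, -0.0]
force: [0.4, -0.7, 0.6]
opening: 0.0884
grip_force: 0.0
```

Run:
```python
from h import *
s=st(); p,W=wshot("w13")
comps(W,p,.055,.067,(.35,.75,-.5,-.1),tag="roof",mn=300)
comps(W,p,.090,.11,(.35,.75,-.5,-.1),tag="knob",mn=100)
plan([(.5312,-.2967,.2),(.5312,-.2967,.0675)])
```

```text
{'clock': 37.8, 'joints': [-0.6798, 0.508, 1.3152, 0.0002, 1.3187, -0.4394], 'tcp_pos': [0.5309, -0.2795, 0.1999], 'eef_rot': [-2.4716, -1.9386, -0.0002], 'force': [0.4274, -0.6675, 0.5505], 'opening': 0.0884, 'grip_force': 0.0}
roof 38956 rect [ 532.1 -296.3] [176.1 232.2] 12.0 mean [ 530.7 -280.5   60.9] [125. 123. 117.]
knob 915 rect [ 531.6 -295.3] [27.5 28.5] 77.5 mean [ 531.9 -294.3   96. ] [52. 30. 14.]
  to [0.5312, -0.2967, 0.2] 1 rows: [-0.0223, 0.0058, -0.0]
  to [0.5312, -0.2967, 0.0675] 4 rows: [-0.0, 0.0, 0.0442]
```

move_arm --commands '[{"x": -0.022,"y": 0.0062,"z": 0,"wx": 0,"wy": 0,"wz": 0},{"x": 0,"y": 0,"z": 0.04,"wx": 0,"wy": 0,"wz": 0},{"x": 0,"y": 0,"z": 0.05,"wx": 0,"wy": 0,"wz": 0},{"x": 0,"y": 0,"z": 0.05,"wx": 0,"wy": 0,"wz": 0},{"x": 0,"y": 0,"z": 0.035,"wx": 0,"wy": 0,"wz": 0}]'

```text
clock: 38.35
tcp_pos: [0.5309, -0.2961, 0.0665]
eef_rot: [-2.47, -1.938, 0.001]
force: [0.3, -0.3, 0.5]
opening: 0.0883
grip_force: 0.0
```

move_arm --commands '[{"x": 0,"y": 0,"z": 0,"wx": 0,"wy": 0,"wz": 0},{"x": 0,"y": 0,"z": 0,"wx": 0,"wy": 0,"wz": 0},{"x": 0,"y": 0,"z": 0,"wx": 0,"wy": 0,"wz": 0}]'

```text
clock: 38.65
tcp_pos: [0.5322, -0.298, 0.0707]
eef_rot: [2.47, 1.936, 0.001]
force: [0.4, 0.6, 0.7]
opening: 0.088
grip_force: 0.0
```

move_arm --commands '[{"x": 0.002,"y": -0.0003,"z": 0.0045,"wx": 0,"wy": 0,"wz": 0},{"x": 0,"y": 0,"z": 0,"wx": 0,"wy": 0,"wz": 0},{"x": 0,"y": 0,"z": 0,"wx": 0,"wy": 0,"wz": 0},{"x": 0,"y": 0,"z": 0,"wx": 0,"wy": 0,"wz": 0}]'

```text
clock: 39.05
tcp_pos: [0.5314, -0.2964, 0.0655]
eef_rot: [2.473, 1.937, 0.0]
force: [-1.1, 0.3, -0.3]
opening: 0.0879
grip_force: 0.0
```

move_arm --commands '[{"x": 0,"y": 0,"z": 0,"wx": 0,"wy": 0,"wz": 0},{"x": 0,"y": 0,"z": 0,"wx": 0,"wy": 0,"wz": 0},{"x": 0,"y": 0,"z": 0,"wx": 0,"wy": 0,"wz": 0},{"x": 0,"y": 0,"z": 0,"wx": 0,"wy": 0,"wz": 0},{"x": 0,"y": 0,"z": 0,"wx": 0,"wy": 0,"wz": 0}]' --fingers 1 --force 50

```text
clock: 39.55
tcp_pos: [0.5313, -0.2963, 0.0652]
eef_rot: [-2.473, -1.938, 0.0]
force: [-0.3, -0.4, -0.7]
opening: 0.0501
grip_force: 0.0
```

move_arm --commands '[{"x": 0,"y": 0,"z": 0,"wx": 0,"wy": 0,"wz": 0},{"x": 0,"y": 0,"z": 0,"wx": 0,"wy": 0,"wz": 0},{"x": 0,"y": 0,"z": 0,"wx": 0,"wy": 0,"wz": 0},{"x": 0,"y": 0,"z": 0,"wx": 0,"wy": 0,"wz": 0},{"x": 0,"y": 0,"z": 0,"wx": 0,"wy": 0,"wz": 0}]'

```text
clock: 40.05
tcp_pos: [0.5314, -0.2963, 0.0652]
eef_rot: [2.473, 1.937, 0.0]
force: [1.0, -1.0, -1.0]
opening: 0.0288
grip_force: 50.0
```

move_arm --commands '[{"x": 0,"y": 0,"z": -0.02,"wx": 0,"wy": 0,"wz": 0},{"x": 0,"y": 0,"z": -0.03,"wx": 0,"wy": 0,"wz": 0},{"x": 0,"y": 0,"z": -0.03,"wx": 0,"wy": 0,"wz": 0},{"x": 0,"y": 0,"z": -0.03,"wx": 0,"wy": 0,"wz": 0},{"x": 0,"y": 0,"z": -0.01,"wx": 0,"wy": 0,"wz": 0}]'

```text
clock: 40.55
tcp_pos: [0.5318, -0.2966, 0.1578]
eef_rot: [2.471, 1.936, 0.001]
force: [0.5, 0.1, -6.5]
opening: 0.0287
grip_force: 50.0
```

Run:
```python
from h import *
s=st(); z=s["tcp_pos"][2]
plan([(.5345,.0,z),(.5345,.1,z),(.5475,.3055,z)],[None,-39.7,None],step=.032)
```

```text
{'clock': 40.55, 'joints': [-0.7009, 0.5625, 1.3416, -0.0001, 1.2346, -0.4594], 'tcp_pos': [0.5318, -0.2966, 0.1578], 'eef_rot': [2.4705, 1.9359, 0.0009], 'force': [0.4576, 0.1248, -6.5242], 'opening': 0.0287, 'grip_force': 49.9998}
  to [0.5345, 0.0, 0.1578] 10 rows: [0.0385, -0.0091, -0.0001]
  turn 7 rows: [0.004, 0.001, 0.645]
  to [0.5345, 0.1, 0.1578] 4 rows: [0.0256, -0.0213, 0.0]
  to [0.5475, 0.3055, 0.1578] 7 rows: [0.0317, -0.0231, 0.0]
```

move_arm --commands '[{"x": 0.0385,"y": -0.0091,"z": 0,"wx": 0,"wy": 0,"wz": 0},{"x": 0.0385,"y": -0.0091,"z": 0,"wx": 0,"wy": 0,"wz": 0},{"x": 0.0385,"y": -0.0091,"z": 0,"wx": 0,"wy": 0,"wz": 0},{"x": 0.0385,"y": -0.0091,"z": 0,"wx": 0,"wy": 0,"wz": 0},{"x": 0.0385,"y": -0.0091,"z": 0,"wx": 0,"wy": 0,"wz": 0}]'

```text
clock: 41.05
tcp_pos: [0.5321, -0.1465, 0.1546]
eef_rot: [-2.472, -1.936, 0.001]
force: [0.1, 0.4, -6.2]
opening: 0.0286
grip_force: 50.0
```

move_arm --commands '[{"x": 0.0385,"y": -0.0091,"z": 0,"wx": 0,"wy": 0,"wz": 0},{"x": 0.0385,"y": -0.0091,"z": 0,"wx": 0,"wy": 0,"wz": 0},{"x": 0.0385,"y": -0.0091,"z": 0,"wx": 0,"wy": 0,"wz": 0},{"x": 0.0385,"y": -0.0091,"z": 0,"wx": 0,"wy": 0,"wz": 0},{"x": 0.0385,"y": -0.0091,"z": 0,"wx": 0,"wy": 0,"wz": 0}]'

```text
clock: 41.55
tcp_pos: [0.5335, 0.0017, 0.1547]
eef_rot: [-2.472, -1.937, 0.002]
force: [0.5, -0.0, -6.7]
opening: 0.0288
grip_force: 50.0
```

move_arm --commands '[{"x": 0,"y": 0,"z": 0,"wx": 0,"wy": 0,"wz": 0.645},{"x": 0,"y": 0,"z": 0,"wx": 0,"wy": 0,"wz": 0.645},{"x": 0,"y": 0,"z": 0,"wx": 0,"wy": 0,"wz": 0.645},{"x": 0,"y": 0,"z": 0,"wx": 0,"wy": 0,"wz": 0.645},{"x": 0,"y": 0,"z": 0,"wx": 0,"wy": 0,"wz": 0.645}]'

```text
clock: 42.05
tcp_pos: [0.5336, 0.0006, 0.1546]
eef_rot: [-2.753, -1.511, 0.002]
force: [-0.7, -0.4, -6.4]
opening: 0.0291
grip_force: 50.0
```

move_arm --commands '[{"x": 0,"y": 0,"z": 0,"wx": 0,"wy": 0,"wz": 0.645},{"x": 0,"y": 0,"z": 0,"wx": 0,"wy": 0,"wz": 0.645},{"x": 0.0256,"y": -0.0213,"z": 0,"wx": 0,"wy": 0,"wz": 0},{"x": 0.0256,"y": -0.0213,"z": 0,"wx": 0,"wy": 0,"wz": 0},{"x": 0.0256,"y": -0.0213,"z": 0,"wx": 0,"wy": 0,"wz": 0}]'

```text
clock: 42.55
tcp_pos: [0.5335, 0.0762, 0.1546]
eef_rot: [-2.843, -1.334, 0.002]
force: [0.3, -0.6, -6.4]
opening: 0.029
grip_force: 50.0
```

move_arm --commands '[{"x": 0.0256,"y": -0.0213,"z": 0,"wx": 0,"wy": 0,"wz": 0},{"x": 0.0317,"y": -0.0231,"z": 0,"wx": 0,"wy": 0,"wz": 0},{"x": 0.0317,"y": -0.0231,"z": 0,"wx": 0,"wy": 0,"wz": 0},{"x": 0.0317,"y": -0.0231,"z": 0,"wx": 0,"wy": 0,"wz": 0},{"x": 0.0317,"y": -0.0231,"z": 0,"wx": 0,"wy": 0,"wz": 0}]'

```text
clock: 43.05
tcp_pos: [0.5409, 0.2189, 0.1546]
eef_rot: [-2.844, -1.335, 0.003]
force: [-0.1, 0.4, -6.6]
opening: 0.0289
grip_force: 50.0
```

move_arm --commands '[{"x": 0.0317,"y": -0.0231,"z": 0,"wx": 0,"wy": 0,"wz": 0},{"x": 0.0317,"y": -0.0231,"z": 0,"wx": 0,"wy": 0,"wz": 0},{"x": 0.0317,"y": -0.0231,"z": 0,"wx": 0,"wy": 0,"wz": 0},{"x": 0,"y": 0,"z": 0,"wx": 0,"wy": 0,"wz": 0},{"x": 0,"y": 0,"z": 0,"wx": 0,"wy": 0,"wz": 0}]'

```text
clock: 43.55
tcp_pos: [0.5464, 0.306, 0.1543]
eef_rot: [2.843, 1.336, -0.004]
force: [-0.1, -0.2, -6.0]
opening: 0.0287
grip_force: 50.0
```

Run:
```python
from h import *
s=st(); z=s["tcp_pos"][2]; p,W=wshot("w14")
comps(W,p,z-.012,z+.004,(.35,.75,.1,.5),tag="roof",mn=1000)
p=bot.read_camera("top"); W=cloud(p); comps(W,p,z-.012,z+.004,(.35,.75,.1,.5),tag="roof top cam",mn=300)
plan([(.5475,.3055,.12)],[-39.7])
```

```text
{'clock': 43.55, 'joints': [0.3238, 0.6059, 1.2791, -0.0004, 1.2588, 1.0159], 'tcp_pos': [0.5464, 0.306, 0.1543], 'eef_rot': [2.8431, 1.3363, -0.0035], 'force': [-0.1232, -0.2171, -5.9581], 'opening': 0.0287, 'grip_force': 49.9998}
roof 76955 rect [550.6 321.3] [200.6 176.3] 76.2 mean [574.6 354.9 150. ] [145. 142. 135.]
roof 3366 rect [498.7 247.9] [31.  79.6] 50.6 mean [498.8 248.  149.9] [64. 63. 60.]
roof top cam 2913 rect [531.3 248. ] [115.8 175.9] 76.1 mean [526.4 239.3 150.9] [64. 64. 60.]
  turn 1 rows: [-0.005, 0.013, -0.008]
  to [0.5475, 0.3055, 0.12] 1 rows: [0.001, 0.0002, 0.0463]
```

move_arm --commands '[{"x": 0.001,"y": 0.0002,"z": 0.02,"wx": 0,"wy": 0,"wz": 0},{"x": 0,"y": 0,"z": 0.02,"wx": 0,"wy": 0,"wz": 0},{"x": 0,"y": 0,"z": 0.015,"wx": 0,"wy": 0,"wz": 0},{"x": 0,"y": 0,"z": 0,"wx": 0,"wy": 0,"wz": 0},{"x": 0,"y": 0,"z": 0,"wx": 0,"wy": 0,"wz": 0}]'

```text
clock: 44.15
tcp_pos: [0.548, 0.306, 0.1144]
eef_rot: [2.844, 1.334, 0.001]
force: [0.6, -0.3, -6.5]
opening: 0.029
grip_force: 50.0
```

move_arm --commands '[{"x": 0,"y": 0,"z": 0,"wx": 0,"wy": 0,"wz": 0},{"x": 0,"y": 0,"z": 0,"wx": 0,"wy": 0,"wz": 0},{"x": 0,"y": 0,"z": 0,"wx": 0,"wy": 0,"wz": 0}]'

```text
clock: 44.45
tcp_pos: [0.5478, 0.3064, 0.1145]
eef_rot: [2.844, 1.335, 0.001]
force: [-0.1, -0.5, -6.1]
opening: 0.0289
grip_force: 50.0
```

Run:
```python
from h import *
st(); plan([(.5475,.3056,.097)],[-39.7])
```

```text
{'clock': 44.45, 'joints': [0.3236, 0.6476, 1.3183, -0.0, 1.1749, 1.0167], 'tcp_pos': [0.5478, 0.3064, 0.1145], 'eef_rot': [2.8438, 1.3349, 0.0012], 'force': [-0.1482, -0.5005, -6.052], 'opening': 0.0289, 'grip_force': 50.0}
  turn 1 rows: [0.004, -0.006, -0.002]
  to [0.5475, 0.3056, 0.097] 1 rows: [-0.0011, 0.0003, 0.0233]
```

move_arm --commands '[{"x": -0.001,"y": 0.0003,"z": 0.008,"wx": 0,"wy": 0,"wz": 0},{"x": 0,"y": 0,"z": 0.008,"wx": 0,"wy": 0,"wz": 0},{"x": 0,"y": 0,"z": 0.005,"wx": 0,"wy": 0,"wz": 0},{"x": 0,"y": 0,"z": 0,"wx": 0,"wy": 0,"wz": 0},{"x": 0,"y": 0,"z": 0,"wx": 0,"wy": 0,"wz": 0}]'

```text
clock: 44.95
tcp_pos: [0.5474, 0.3056, 0.0982]
eef_rot: [-2.844, -1.335, 0.0]
force: [-0.1, 0.8, -6.7]
opening: 0.029
grip_force: 50.0
```

move_arm --commands '[{"x": 0,"y": 0,"z": 0.003,"wx": 0,"wy": 0,"wz": 0},{"x": 0,"y": 0,"z": 0,"wx": 0,"wy": 0,"wz": 0},{"x": 0,"y": 0,"z": 0,"wx": 0,"wy": 0,"wz": 0}]'

```text
clock: 45.25
tcp_pos: [0.5474, 0.3056, 0.096]
eef_rot: [2.844, 1.335, 0.0]
force: [0.2, -0.3, -7.6]
opening: 0.0287
grip_force: 50.0
```

Now 1.8 mm above seat. Final steps to contact.

move_arm --commands '[{"x": 0,"y": 0,"z": 0.0018,"wx": 0,"wy": 0,"wz": 0},{"x": 0,"y": 0,"z": 0,"wx": 0,"wy": 0,"wz": 0},{"x": 0,"y": 0,"z": 0,"wx": 0,"wy": 0,"wz": 0}]'

```text
clock: 45.55
tcp_pos: [0.5474, 0.3056, 0.0946]
eef_rot: [2.844, 1.335, 0.0]
force: [0.2, -0.1, -7.3]
opening: 0.0284
grip_force: 50.0
```

move_arm --commands '[{"x": 0,"y": 0,"z": 0.0008,"wx": 0,"wy": 0,"wz": 0},{"x": 0,"y": 0,"z": 0,"wx": 0,"wy": 0,"wz": 0},{"x": 0,"y": 0,"z": 0,"wx": 0,"wy": 0,"wz": 0}]'

```text
clock: 45.85
tcp_pos: [0.5475, 0.3056, 0.0943]
eef_rot: [2.844, 1.335, 0.001]
force: [-0.9, -0.2, -3.7]
opening: 0.0288
grip_force: 50.0
```

Contact at the expected height. Releasing, rising and checking.

move_arm --commands '[{"x": 0,"y": 0,"z": 0,"wx": 0,"wy": 0,"wz": 0},{"x": 0,"y": 0,"z": 0,"wx": 0,"wy": 0,"wz": 0},{"x": 0,"y": 0,"z": 0,"wx": 0,"wy": 0,"wz": 0},{"x": 0,"y": 0,"z": 0,"wx": 0,"wy": 0,"wz": 0},{"x": 0,"y": 0,"z": 0,"wx": 0,"wy": 0,"wz": 0}]' --fingers -1

```text
clock: 46.35
tcp_pos: [0.5475, 0.3056, 0.0942]
eef_rot: [2.844, 1.335, 0.001]
force: [0.1, -0.4, -0.7]
opening: 0.0669
grip_force: 0.0
```

move_arm --commands '[{"x": 0,"y": 0,"z": 0,"wx": 0,"wy": 0,"wz": 0},{"x": 0,"y": 0,"z": 0,"wx": 0,"wy": 0,"wz": 0},{"x": 0,"y": 0,"z": -0.01,"wx": 0,"wy": 0,"wz": 0},{"x": 0,"y": 0,"z": -0.03,"wx": 0,"wy": 0,"wz": 0},{"x": 0,"y": 0,"z": -0.04,"wx": 0,"wy": 0,"wz": 0}]'

```text
clock: 46.85
tcp_pos: [0.5469, 0.3054, 0.1542]
eef_rot: [-2.844, -1.335, 0.004]
force: [1.3, -0.1, 0.2]
opening: 0.0882
grip_force: 0.0
```

move_arm --commands '[{"x": 0,"y": 0,"z": -0.04,"wx": 0,"wy": 0,"wz": 0},{"x": 0,"y": 0,"z": -0.03,"wx": 0,"wy": 0,"wz": 0},{"x": 0,"y": 0,"z": 0,"wx": 0,"wy": 0,"wz": 0},{"x": 0,"y": 0,"z": 0,"wx": 0,"wy": 0,"wz": 0},{"x": 0,"y": 0,"z": 0,"wx": 0,"wy": 0,"wz": 0}]'

```text
clock: 47.35
tcp_pos: [0.5469, 0.3054, 0.205]
eef_rot: [-2.844, -1.335, 0.004]
force: [1.6, 0.2, -0.3]
opening: 0.0879
grip_force: 0.0
```

Run:
```python
from h import *
s=st(); p,W=wshot("w15")
comps(W,p,.083,.097,(.35,.68,.1,.45),tag="roof",mn=500)
q=W[(p["depth"]>0)&(abs(W[...,2]-.09)<.008)&(W[...,0]<.66)&(W[...,1]>.18)]
A=np.c_[q[:,:2]-q[:,:2].mean(0),np.ones(len(q))]; print("plane",np.linalg.lstsq(A,q[:,2],rcond=None)[0].round(4))
comps(W,p,.118,.135,(.48,.62,.22,.38),tag="knob")
p=bot.read_camera("scene"); save(p,"scene1")
```

```text
{'clock': 47.35, 'joints': [0.3225, 0.5648, 1.2111, -0.0, 1.3683, 1.0157], 'tcp_pos': [0.5469, 0.3054, 0.205], 'eef_rot': [-2.8437, -1.3347, 0.004], 'force': [1.5675, 0.1652, -0.3225], 'opening': 0.0879, 'grip_force': 0.0}
roof 46994 rect [548.  305.6] [232.1 176.6] 76.1 mean [554.2 319.3  89.9] [123. 120. 115.]
plane [-0.0003 -0.      0.0899]
knob 1156 rect [548.1 306.5] [27.4 28.7] 57.1 mean [548.8 307.3 125. ] [90. 53. 24.]
```

View pics/scene1.png

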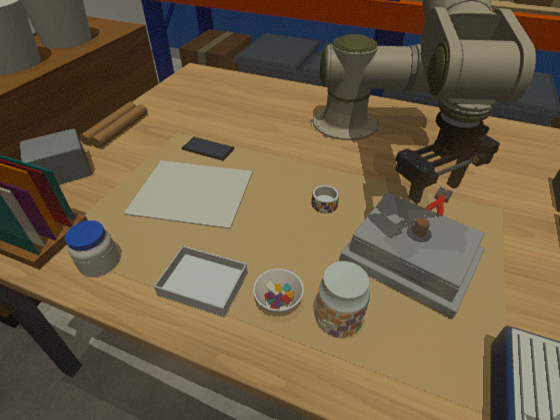

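The scene shows the hood flat on the kiln base at (418,245), with its roof at 90 mm and no tilt. The shelf is empty, the bystanders haven't moved and the gripper is clear. I'm handing in.

```bash
python3 -c "
from workcell import bot; print(bot.job_done())"
```

```text
the job is handed in; nothing more can be done
None
```

The kiln is loaded and handed in: the square, hexagon and bar (the only blanks present) measured fully down in their nests, and the hood is back flat on the base with the gripper clear; the hand-in call gave no verdict.

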